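Load the print-test rig, stow the tools and latch it

TASK

Set up the load test: slide every slotted weight on the bench sideways onto the rig's stem, lying flat in one centred stack with the largest at the bottom and smaller ones on top, each slot turned about a quarter turn or more away from every other slot. Put the spanner and the scraper into their own cutouts in the tool tray, fully down. Only when all that is done, push the rig's latch lever fully over, away from the robot; leave the other things on the bench where they are.

Things in the scene. Friction and masses are not known exactly. Their poses are not given: they have to be found in the camera images.
- stem_foot (a point): Foot of the fixed test rig's stem, on its axis, at the flat top of a round load cell (66 mm across, top 20 mm above the bench) where the lowest weight rests. Axes: the rig's, z up, yaw within 0.15 of 0. Stem 8 mm thick; 52 mm above this point a fixed head 18 mm across, 5 mm thick, stops weights passing over. Base plate 80 (x) by 260 (y) by 12 mm, reaching 55 mm to -y, 205 mm to +y.
- weight64: Slotted weight: steel disc 64 mm across, 10 mm thick, about 0.23 kg, both faces alike, lying flat, any yaw; may be absent. Slot 12 mm wide, open along its +x, running in from the edge to a flat end 6 mm past the centre. Two flats parallel to the slot make it 61 mm wide along its y: grip there. Origin at the centre, mid-thickness.
- weight64_slot (a point): Mouth of that slot: on the 64 mm disc's edge, mid-thickness, 32 mm along its +x. Absent with the disc.
- weight56: Slotted weight: steel disc 56 mm across, 10 mm thick, about 0.175 kg, both faces alike, lying flat, any yaw; may be absent. Slot 12 mm wide, open along its +x, running in from the edge to a flat end 6 mm past the centre. Two flats parallel to the slot make it 53 mm wide along its y: grip there. Origin at the centre, mid-thickness.
- weight56_slot (a point): Mouth of that slot: on the 56 mm disc's edge, mid-thickness, 28 mm along its +x. Absent with the disc.
- weight48: Slotted weight: steel disc 48 mm across, 10 mm thick, about 0.125 kg, both faces alike, lying flat, any yaw; may be absent. Slot 12 mm wide, open along its +x, running in from the edge to a flat end 6 mm past the centre. Two flats parallel to the slot make it 46 mm wide along its y: grip there. Origin at the centre, mid-thickness.
- weight48_slot (a point): Mouth of that slot: on the 48 mm disc's edge, mid-thickness, 24 mm along its +x. Absent with the disc.
- weight40: Slotted weight: steel disc 40 mm across, 10 mm thick, about 0.085 kg, both faces alike, lying flat, any yaw; may be absent. Slot 12 mm wide, open along its +x, running in from the edge to a flat end 6 mm past the centre. Two flats parallel to the slot make it 38 mm wide along its y: grip there. Origin at the centre, mid-thickness.
- weight40_slot (a point): Mouth of that slot: on the 40 mm disc's edge, mid-thickness, 20 mm along its +x. Absent with the disc.
- lever (a joint): Latch lever of the rig, rad: starts at 0 to 0.2 (leaning to the rig's -x, towards the robot); fully over at 1.0 (leaning to +x, away from the robot). Hinge along the rig's y, 34 mm above the bench, 170 mm to +y of stem_foot, 80 mm below the ball. Stays where it is left; a push of about 1 N on the ball moves it.
- lever_tip (a point): Centre of the lever's black ball, 26 mm across, on a 10 mm rod; about 104 mm above the bench at 0 and at 1.0, 114 mm at mid-swing. Between lever and stem, 100 mm to +y of stem_foot, is a black box 45 by 40 mm, its top 32 mm above the bench.
- spanner_seat (a point): In the fixed tool tray (dark slab 130 (x) by 176 (y) by 15 mm): floor of the spanner's cutout at mid-length, 6 mm above the bench, where the spanner's origin belongs. Axes: the tray's, z up, yaw within 0.15 of 0. Cutout along y, 9 mm deep, 135 mm long, 21 mm wide, but 37 mm wide over the last 40 mm at +y: the head goes to +y.
- scraper_seat (a point): In the same tray, 64 mm to -x of spanner_seat: floor of the scraper's cutout at mid-length, 6 mm above the bench, where the scraper's origin belongs. Axes: the tray's. Cutout along y, 9 mm deep, 135 mm long, 25 mm wide, but 51 mm wide over the last 60 mm at -y: the blade goes to -y. Both cutouts leave 2.5 mm all round.
- spanner: Adjustable spanner, steel, 130 mm long, lying flat along its own x, 0.16 kg: handle 16 mm wide, 16 mm high from x = -65 to 30 mm, head 32 mm wide, 16 mm high from x = 30 to 65 mm. Origin on its underside at mid-length; balances at x = +10 mm. Any yaw.
- spanner_head (a point): Point under the spanner's head, 50 mm along its +x from the origin.
- scraper: Scraper, 130 mm long, lying flat along its own x, 0.11 kg: black handle 20 mm wide, 18 mm high from x = -65 to 10 mm, flat steel blade 46 mm wide, 5 mm high from x = 10 to 65 mm. Origin on its underside at mid-length; balances at x = -7 mm. Any yaw.
- scraper_blade (a point): Point under the scraper's blade, 50 mm along its +x from the origin.
- puck0: Bystander: small purple printed puck without a slot, 30 mm across, 12 mm high; origin under its centre.
- puck1: Bystander: a second purple puck, the same.
- tape: Bystander: roll of tape lying flat, 90 mm across, 25 mm high; origin under its centre.
- shell: Bystander: blue printed dome, 84 mm across, 42 mm high; origin under its centre.
- tube: Bystander: green printed tube standing up, 68 mm across, 110 mm high; origin under its centre.
- cutter: Bystander: teal cutter knife lying along its x, handle 120 by 26 by 20 mm; origin under the handle's centre.
- cradle: Bystander: black printed cradle, 60 by 50 by 54 mm; origin under its centre.
Not all that is in view belongs to the job. What is shaped like the weight40 but orange or red is not meant. What is shaped like the spanner but orange is not meant.

How it is judged:
By the outcome, as a careful person would: the job done as asked, in the order asked, and still so for the second after the job is handed in, with the robot touching nothing.
Of weight64, weight56, weight48, weight40 only 3 to 4 are there at a start; the rules pass over those that are not, and their reading is None.
At some moment in a run one of spanner, scraper may be knocked a few centimetres aside while the robot is not near it.
Once in a run the grip may slacken for a moment while it holds something.
It also fails if it takes over 210 s, if anything falls off the work surface, if the arm or the gripper's body presses on something with over 40 N, if the wrist force passes 120 N, or if a joint passes its speed limit or range.

ROBOT

A 6-joint arm with a two-finger parallel gripper is mounted at the origin on the work surface. World frame = base frame: x ahead of the robot, y to its left, z up, the work surface at z = 0. Lengths are in m, angles in rad, forces in N, time in s.
With the tool pointing down it reaches from about 0.375 to 0.975 m from the base axis. Payload 3.8 kg.
Tool frame: the origin (TCP) lies midway between the tips of the shut fingers; the grasp point (between the pads) lies 19 mm behind it; z points along the fingers, y is the direction in which the jaws open and shut (so a half turn about z gives the same grasp; the last joint's range is limited). The gripper opens to 85 mm and grips with 20 to 120 N. Pads are 22 mm wide; open, the fingers measure 114 mm over their backs; the gripper's body (76 mm by 85 mm) begins 54 mm behind the grasp point. The pads swing forward as they close: fully open they stand 13 mm farther back than shut.
Start: joints at [1.065, 0.264, 1.604, -0, 1.274, -0.037], TCP at [0.305, 0.602, 0.231] pointing down, gripper open.
Joint ranges: [-2.63, 2.63], [-0.94, 2.18], [0.31, 2.57], [-1.31, 4.45], [0, 2.66], [-2.55, 2.55]. Speed limits (rad/s): [2.57, 2.57, 3.14, 3.14, 3.14, 3.14].

INTERFACE

Orientations are given as a rotation vector (axis times angle).
In Python, from workcell import bot gives the robot as it stands.
- The arm moves only by the shell command python3 -m inch 'ROWS' [FORCE]. ROWS is JSON, a list of rows, each an object of numbers: "dx", "dy", "dz": the shift along the tool's x, y, z in m; "ax", "ay", "az": the turn, a rotation vector about the tool's x, y, z in degrees; "fingers": the opening, from -1 (shut) to 1 (fully open). A call has 1 to 20 rows; each row is the pose to reach, as a shift and turn from the pose measured when the call began, along the tool's axes at that moment; what a row does not reach only later rows make up. A row lasts 1/8 s, in which the tool goes at most 62.5 mm and 10.7 degrees, less where a joint would pass 70% of its speed; a pose out of reach is approached as far as the arm can. A call with a gripper value outside its range is refused whole. The fingers move at their own pace and stop on an object; FORCE is the grip in N (left out, the last holds). Time passes only in rows, so rows that repeat a pose let the fingers close. It gives the time, the measured TCP pose, the force and the opening at its end, in the units of the state.
- bot.read_state(): the state, without advancing time (a new reading comes with each control period).
- bot.read_camera(name): name is "side" or "top" or "wrist"; returns (picture, depth): 384x512x3 uint8, blue, green, red; 384x512 float32, m along the optical axis (not along the pixel's ray), 0 where there is no reading.
- bot.get_calibration(name): a dict with "intrinsics" (3x3 intrinsics, pixels), "distortion" ([k1, k2, p1, p2, k3] as OpenCV has them; the pictures are not rectified), "view" (4x4, takes a point from world to camera coordinates). Camera axes: x right, y down, z forward; pixel columns grow to the right and rows downward; lengths in m; the calibration is good to about 2 mm. A picture is of the moment at which its call begins: read the wrist's pose just before it. get_calibration takes no time and is no camera call; for the wrist camera it gives the pose at the moment of the call.
- bot.finish_job(): hands the job in, once; it reports no verdict.
Trained networks look in the newest picture that a camera, given by its name, has taken for a name from the list of things; names that differ only in an ending like _2 or _b are one class to them, and where a whole thing is asked for, a point or a joint stands for the part that bears it (a point fixed in the world has none). Each returns a list of dicts, best first, with "p" (0 to 1); they miss things now and then, are a little off and sometimes report something else, mostly with a low value. They report only what shows in the picture. A call takes as long as a camera call. They do not tell look-alikes from the thing itself.
- bot.masks_of(camera, thing): "region" (384x512 bool, what is visible of it) and "box" ([left, top, right, bottom] in pixels, round what is visible of it).
The state is a dict: "time": time; "q": joint angles; "joint_vel": joint speeds; "joint_torque": joint torques, N m; "tool_pos": TCP position; "tcp_rot": TCP orientation; "wrist_force": force on the tool from outside, world axes, zero at the start; "torque": the same for the moment, N m; "width": opening from 0.0 (shut) to 1.0 (fully open).
Only numpy, scipy, OpenCV 4.12 (cv2) and the standard library are available. Lean on these libraries where they do the work, as an engineer would, in place of code of your own. Each camera call takes 0.05 s, during which the arm holds its last target. There are 200 camera calls.

## Working session

There is one attempt and no reset: what is moved stays moved. The work goes in short steps, Python scripts to look and compute and a shell command to move; the robot and the scene stay as the last step left them, time stands still between calls to the robot, and variables do not carry over. Pictures are saved under pics/ and viewed, about 12 in all and at most 16, crops included, and the job is handed in when it is done.

```bash
ls; mkdir -p pics; cat > h.py <<'E'
import numpy as np, cv2
from workcell import bot
from scipy.spatial.transform import Rotation as R
def cal(c):
    k=bot.get_calibration(c); return np.array(k["intrinsics"]),np.array(k["distortion"]),np.array(k["view"])
def rays(c,px,k=None):
    K,D,V=k or cal(c); p=cv2.undistortPoints(np.array(px,float).reshape(-1,1,2),K,D).reshape(-1,2)
    return np.c_[p,np.ones(len(p))],V
def onplane(c,px,z,k=None):
    r,V=rays(c,px,k); Rm,t=V[:3,:3],V[:3,3]; o=-Rm.T@t; d=r@Rm
    return o+d*((z-o[2])/d[:,2])[:,None]
def cloud(c,px,dep,k=None):
    r,V=rays(c,px,k); px=np.array(px,int); z=dep[px[:,1],px[:,0]]
    P=r*z[:,None]; return (P-V[:3,3])@V[:3,:3], z>0
def proj(c,P,k=None):
    K,D,V=k or cal(c); return cv2.projectPoints(np.array(P,float).reshape(-1,1,3),cv2.Rodrigues(V[:3,:3])[0],V[:3,3],K,D)[0].reshape(-1,2)
E
python3 - <<'E'
from h import *
s=bot.read_state(); print(s)
for c in("top","side","wrist"):
    k=bot.get_calibration(c); V=np.array(k["view"]); print(c,k["intrinsics"],-V[:3,:3].T@V[:3,3])
    p,d=bot.read_camera(c); cv2.imwrite(f"pics/{c}0.png",p); np.save(f"{c}0.npy",d)
cv2.imwrite("pics/top0b.png",cv2.resize(cv2.imread("pics/top0.png"),(800,600)))
E
```

```text
pics
{'time': 0.0, 'q': array([ 1.06509003e+00,  2.64772788e-01,  1.60539417e+00,  3.83636539e-05,
        1.27367470e+00, -3.69100363e-02]), 'joint_vel': array([ 0.00014215,  0.00148385,  0.00150107,  0.00102431, -0.0022561 ,
        0.00070191]), 'joint_torque': array([-2.73776368e-04, -5.15145671e+01, -3.67304850e+01, -1.54077525e-04,
        1.33256221e-02,  1.84319717e-06]), 'tool_pos': array([0.30461484, 0.60153678, 0.22993789]), 'tcp_rot': array([-0.72952743, -3.05505714,  0.00338738]), 'wrist_force': array([ 0.47312094, -0.46852838, -0.1560237 ]), 'torque': array([-0.03396518,  0.00330531, -0.01280425]), 'width': 1.000072014022082}
top [[428.67543078   0.         256.2998077 ]
 [  0.         428.67543078 189.1130133 ]
 [  0.           0.           1.        ]] [ 0.37552895 -0.07204709  1.28790366]
side [[362.22197373   0.         251.40780891]
 [  0.         362.22197373 189.18138083]
 [  0.           0.           1.        ]] [ 0.43750674 -0.84231387  0.84194062]
wrist [[275.90120243   0.         255.63016077]
 [  0.         275.90120243 190.57077536]
 [  0.           0.           1.        ]] [0.24560409 0.63069029 0.3724614 ]
```

View pics/top0b.png

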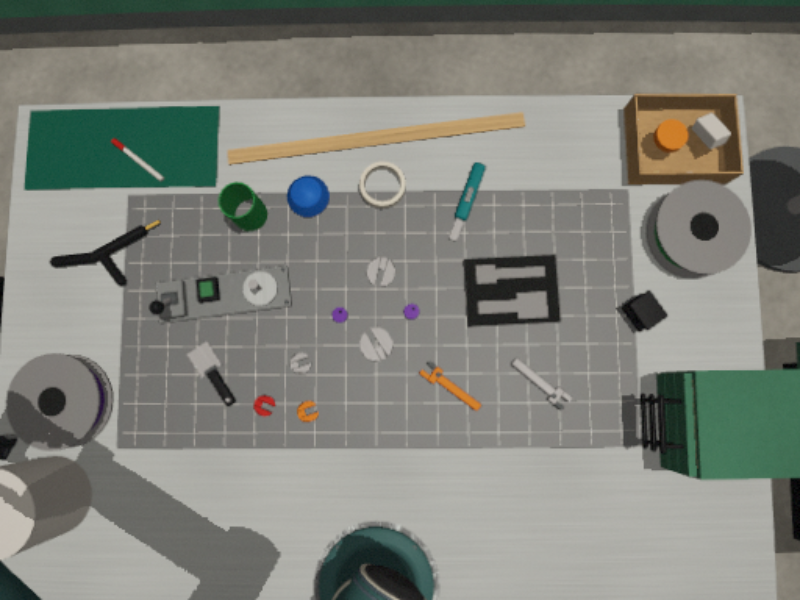

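View pics/side0.png

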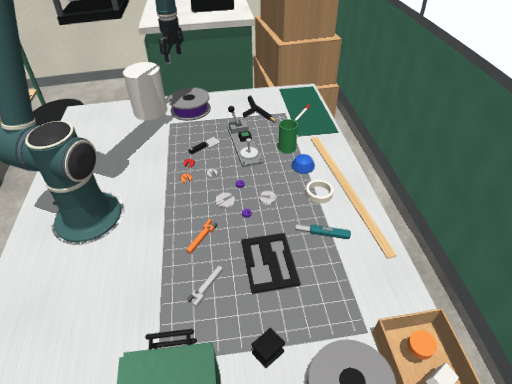

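The top view shows (800x600 picture) the rig around (225,290), three grey slotted weights near (381,271), (376,344) and (301,362), the grey spanner at (541,383), the scraper at (212,374) and the tray at (512,290). Red and orange look-alikes are at (264,405), (307,411) and (450,388).

```bash
python3 - <<'E'
from h import *
k=cal("top"); pic,dep=bot.read_camera("top")
for t,z in (("weight64",.01),("weight56",.01),("weight48",.01),("weight40",.01),("spanner",.016),("scraper",.01),("lever",.1),("puck0",.012)):
    for m in bot.masks_of("top",t)[:4]:
        if m["p"]<.2: continue
        ys,xs=np.where(m["region"])
        P=onplane("top",np.c_[xs,ys],z,k)[:,:2]; c=P.mean(0); w,v=np.linalg.eigh(np.cov((P-c).T))
        # mean colour and extent
        e=(P-c)@v; r=cv2.minAreaRect(P.astype(np.float32)*1000)
        print(t,round(m["p"],2),m["box"],c.round(4),"minrect",np.round(r[0],1),np.round(r[1],1),round(r[2],1),"axis",np.degrees(np.arctan2(v[1,1],v[0,1])).round(1),pic[m["region"]].mean(0).round())
crop=pic[150:275,90:370]; cv2.imwrite("pics/c1.png",cv2.resize(crop,(800,357),interpolation=cv2.INTER_CUBIC))
E
```

```text
weight64 0.77 [236.4, 164.6, 253.7, 185.7] [ 0.5885 -0.0124] minrect [588.2 -12.4] [52.9 50.4] 75.4 axis 72.1 [157. 162. 166.]
weight64 0.64 [226.2, 210.9, 252.0, 232.0] [ 0.4433 -0.0012] minrect [444.7  -1. ] [61.4 62.6] 26.3 axis 99.0 [161. 165. 169.]
weight64 0.62 [121.3, 219.8, 152.5, 259.3] [0.3996 0.3154] minrect [388.8 309.4] [125.7  41.9] 31.3 axis -148.5 [109. 112. 115.]
weight64 0.59 [162.3, 249.7, 174.5, 267.2] [0.3326 0.2144] minrect [332.9 213.4] [30.4 36.9] 67.2 axis 160.9 [ 39.  43. 170.]
weight56 0.77 [236.4, 164.6, 253.7, 185.7] [ 0.5885 -0.0124] minrect [588.2 -12.4] [52.9 50.4] 75.4 axis 72.1 [157. 162. 166.]
weight56 0.64 [226.2, 210.9, 252.0, 232.0] [ 0.4433 -0.0012] minrect [444.7  -1. ] [61.4 62.6] 26.3 axis 99.0 [161. 165. 169.]
weight56 0.62 [121.3, 219.8, 152.5, 259.3] [0.3996 0.3154] minrect [388.8 309.4] [125.7  41.9] 31.3 axis -148.5 [109. 112. 115.]
weight56 0.59 [162.3, 249.7, 174.5, 267.2] [0.3326 0.2144] minrect [332.9 213.4] [30.4 36.9] 67.2 axis 160.9 [ 39.  43. 170.]
weight48 0.77 [236.4, 164.6, 253.7, 185.7] [ 0.5885 -0.0124] minrect [588.2 -12.4]
[... 1252 characters left out ...]
 minrect [389.9 308.1] [129.8  46.4] 35.1 axis -147.6 [107. 110. 112.]
scraper 0.73 [186.9, 227.7, 196.0, 239.5] [0.409  0.1448] minrect [409.4 144.3] [34.  28.7] 16.7 axis -158.1 [153. 157. 161.]
puck0 0.65 [214.1, 197.2, 218.6, 208.0] [0.5016 0.067 ] minrect [501.8  66.4] [27.2 27.1] 0.3 axis -139.0 [141.  67. 108.]
puck0 0.6 [287.6, 104.5, 311.1, 154.1] [ 0.7305 -0.1826] minrect [ 725.1 -179.5] [ 28.5 163. ] 67.9 axis 159.0 [120. 122.  74.]
puck0 0.49 [258.3, 194.2, 271.4, 208.6] [ 0.5064 -0.0704] minrect [506.2 -70.7] [25.5 23.3] 44.5 axis 178.4 [148.  70. 114.]
puck0 0.41 [328.2, 227.1, 366.4, 263.7] [ 0.3692 -0.3177] minrect [ 375.6 -315. ] [122.3  31.7] 45.5 axis 51.5 [152. 157. 160.]
```

View pics/c1.png

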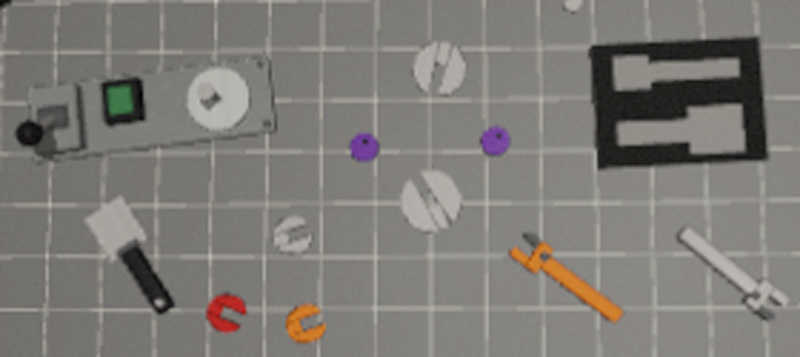

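Three weights are there: about 64 at (0.444,-0.001), 56 at (0.588,-0.012), and the small one, apparently 40, at (0.409,0.144). The rig and the tray are each yawed slightly. I'll write a planner helper and go for a closer look at the rig side.

```bash
cat >> h.py <<'E'
def pose(s=None):
    s=s or bot.read_state(); return np.array(s["tool_pos"]),R.from_rotvec(s["tcp_rot"]).as_matrix(),s
def down(psi): # jaw axis angle, deg
    a=np.radians(psi); y=np.array([np.cos(a),np.sin(a),0]); z=np.array([0,0,-1.]); return np.c_[np.cross(y,z),y,z]
def yaw(Rm): return np.degrees(np.arctan2(Rm[1,1],Rm[0,1]))
def go(tgts):
    """list of (x,y,z,psi): print rows values from present pose. psi mod 360 as given; shows predicted q6"""
    p,Rm,s=pose(); c=np.radians(yaw(Rm))-s["q"][0]+s["q"][5]
    for x,y,z,psi in tgts:
        d=Rm.T@(np.array([x,y,z])-p); w=np.degrees(R.from_matrix(Rm.T@down(psi)).as_rotvec())
        q6=np.arctan2(y,x)+c-np.radians(psi); q6=(q6+np.pi)%(2*np.pi)-np.pi
        print("go",(x,y,z,psi),"d",d.round(4),"a",w.round(1),"q6~",q6.round(2),"rows>=",int(max(np.ceil(np.linalg.norm(d)/.0625),np.ceil(np.linalg.norm(w)/10.7))))
def rep():
    p,Rm,s=pose(); print("t",round(s["time"],2),"p",p.round(4),"psi",yaw(Rm).round(2),"tilt",np.degrees(np.arccos(-Rm[2,2])).round(2),"q",np.round(s["q"],2),"F",np.round(s["wrist_force"],1),"w",round(s["width"],3))
E
python3 - <<'E'
from h import *
rep(); p,Rm,s=pose(); K,D,V=cal("wrist"); o=-V[:3,:3].T@V[:3,3]
print("cam in tool",(Rm.T@(o-p)).round(4),"cam axes in tool\n",(V[:3,:3]@Rm).round(3))
go([(.50,.10,.25,90),(.50,.10,.25,-90)])
E
```

```text
t 0.6 p [0.305  0.6022 0.2313] psi 63.14 tilt 0.0 q [ 1.07  0.26  1.6   0.    1.27 -0.04] F [ 0.2 -0.  -1.2] w 1.001
cam in tool [ 0.0658 -0.001  -0.1424] cam axes in tool
 [[ 0.001  1.     0.001]
 [-0.966  0.002 -0.258]
 [-0.258 -0.     0.966]]
go (0.5, 0.1, 0.25, 90) d [-0.4009 -0.3599 -0.0187] a [  0.   -0.  -26.9] q6~ -1.37 rows>= 9
go (0.5, 0.1, 0.25, -90) d [-0.4009 -0.3599 -0.0187] a [ -0.   -0.  153.1] q6~ 1.77 rows>= 15
```

```bash
python3 - <<'E'
from h import *
go([(.50,.06,.29,0)])
E
```

```text
go (0.5, 0.06, 0.29, 0) d [-0.419  -0.3956 -0.0587] a [ 0.  -0.  63.1] q6~ 0.12 rows>= 10
```

```bash
python3 -m inch '[{"dx":-0.419,"dy":-0.396,"dz":-0.059,"az":63},{"dx":-0.419,"dy":-0.396,"dz":-0.059,"az":63},{"dx":-0.419,"dy":-0.396,"dz":-0.059,"az":63},{"dx":-0.419,"dy":-0.396,"dz":-0.059,"az":63},{"dx":-0.419,"dy":-0.396,"dz":-0.059,"az":63},{"dx":-0.419,"dy":-0.396,"dz":-0.059,"az":63},{"dx":-0.419,"dy":-0.396,"dz":-0.059,"az":63},{"dx":-0.419,"dy":-0.396,"dz":-0.059,"az":63},{"dx":-0.419,"dy":-0.396,"dz":-0.059,"az":63},{"dx":-0.419,"dy":-0.396,"dz":-0.059,"az":63},{"dx":-0.419,"dy":-0.396,"dz":-0.059,"az":63},{"dx":-0.419,"dy":-0.396,"dz":-0.059,"az":63},{"dx":-0.419,"dy":-0.396,"dz":-0.059,"az":63}]'
python3 - <<'E'
from h import *
rep(); k=cal("wrist"); pic,dep=bot.read_camera("wrist"); np.savez("w1.npz",pic=pic,dep=dep,K=k[0],D=k[1],V=k[2])
cv2.imwrite("pics/w1.png",cv2.resize(pic,(800,600)))
E
```

```text
t 0.6 p [0.305  0.6022 0.2313] psi 63.14 tilt 0.0 q [ 1.07  0.26  1.6   0.    1.27 -0.04] F [ 0.2 -0.  -1.2] w 1.001invalid input at $[0]: expected keys dx, dy, dz, ax, ay, az, fingers
```

View pics/w1.png

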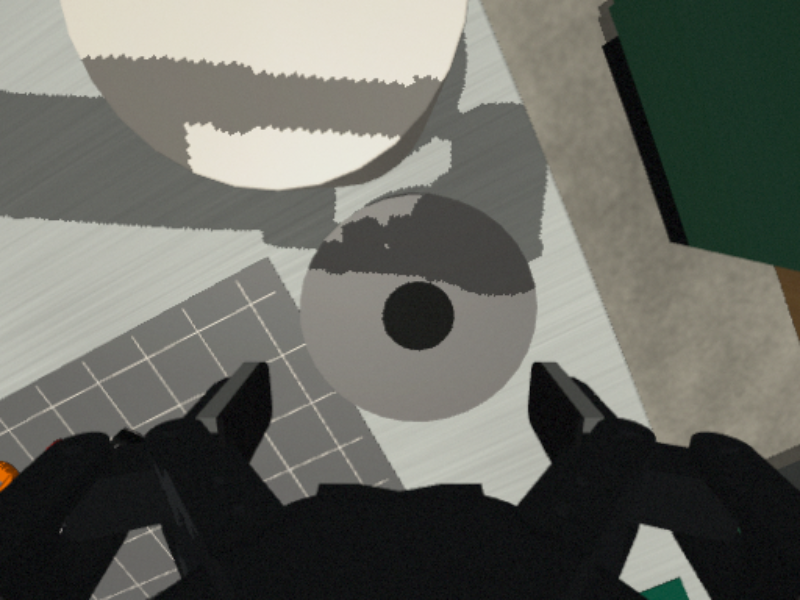

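```bash
python3 - <<'E'
from h import *
go([(.48,-.07,.27,0)])
E
```

```text
go (0.48, -0.07, 0.27, 0) d [-0.4599 -0.5206 -0.0387] a [ 0.  -0.  63.1] q6~ -0.14 rows>= 12
```

```bash
python3 -m inch '[{"dx":-0.46,"dy":-0.52,"dz":-0.039,"ax":0,"ay":0,"az":63.1,"fingers":1},{"dx":-0.46,"dy":-0.52,"dz":-0.039,"ax":0,"ay":0,"az":63.1,"fingers":1},{"dx":-0.46,"dy":-0.52,"dz":-0.039,"ax":0,"ay":0,"az":63.1,"fingers":1},{"dx":-0.46,"dy":-0.52,"dz":-0.039,"ax":0,"ay":0,"az":63.1,"fingers":1},{"dx":-0.46,"dy":-0.52,"dz":-0.039,"ax":0,"ay":0,"az":63.1,"fingers":1},{"dx":-0.46,"dy":-0.52,"dz":-0.039,"ax":0,"ay":0,"az":63.1,"fingers":1},{"dx":-0.46,"dy":-0.52,"dz":-0.039,"ax":0,"ay":0,"az":63.1,"fingers":1},{"dx":-0.46,"dy":-0.52,"dz":-0.039,"ax":0,"ay":0,"az":63.1,"fingers":1},{"dx":-0.46,"dy":-0.52,"dz":-0.039,"ax":0,"ay":0,"az":63.1,"fingers":1},{"dx":-0.46,"dy":-0.52,"dz":-0.039,"ax":0,"ay":0,"az":63.1,"fingers":1},{"dx":-0.46,"dy":-0.52,"dz":-0.039,"ax":0,"ay":0,"az":63.1,"fingers":1},{"dx":-0.46,"dy":-0.52,"dz":-0.039,"ax":0,"ay":0,"az":63.1,"fingers":1},{"dx":-0.46,"dy":-0.52,"dz":-0.039,"ax":0,"ay":0,"az":63.1,"fingers":1},{"dx":-0.46,"dy":-0.52,"dz":-0.039,"ax":0,"ay":0,"az":63.1,"fingers":1},{"dx":-0.46,"dy":-0.52,"dz":-0.039,"ax":0,"ay":0,"az":63.1,"fingers":1}]'
cat >> h.py <<'E'
def snap(name,view=True):
    k=cal("wrist"); pic,dep=bot.read_camera("wrist"); np.savez(name+".npz",pic=pic,dep=dep,K=k[0],D=k[1],V=k[2])
    if view: cv2.imwrite(f"pics/{name}.png",cv2.resize(pic,(800,600),interpolation=cv2.INTER_CUBIC))
    return pic,dep,k
def rect(pic,k,x0,x1,y0,y1,z,mm=0.5):
    """orthophoto of plane z: image up=+x, left=+y"""
    s=mm/1000; xs=np.arange(x1,x0,-s); ys=np.arange(y1,y0,-s); Y,X=np.meshgrid(ys,xs)
    uv=proj("wrist",np.c_[X.ravel(),Y.ravel(),np.full(X.size,z)],k).reshape(X.shape+(2,)).astype(np.float32)
    return cv2.remap(pic,uv[...,0],uv[...,1],cv2.INTER_CUBIC)
E
python3 - <<'E'
from h import *
rep(); snap("w2")
E
```

```text
time: 2.52
tool_pos: [0.4802, -0.0681, 0.2702]
tcp_rot: [-2.218, -2.225, -0.0]
wrist_force: [0.6, -0.3, -0.3]
width: 0.999
t 2.52 p [ 0.4802 -0.0681  0.2702] psi 0.18 tilt 0.02 q [-0.19 -0.12  1.95  0.    1.32 -0.2 ] F [ 0.6 -0.3 -0.3] w 0.999
```

View pics/w2.png

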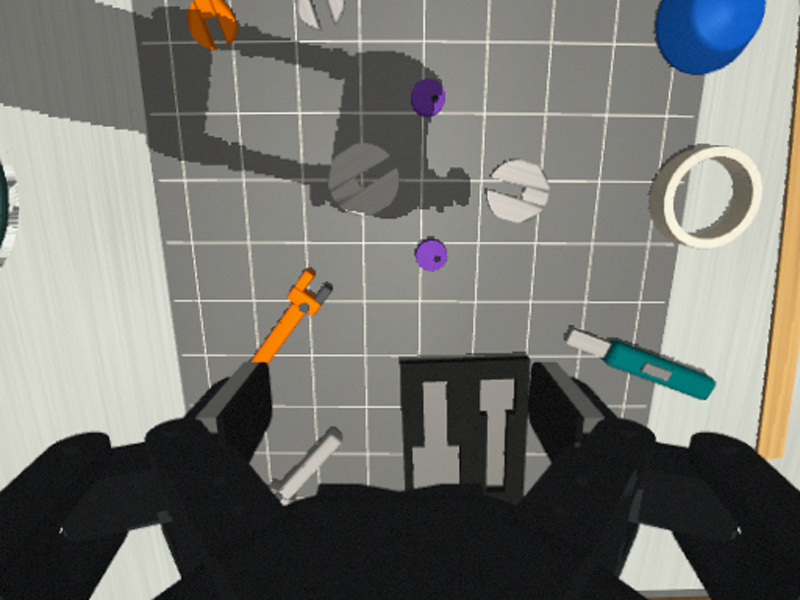

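The wrist view shows the 64 disc at (363,180), in shadow, the 56 at (517,190), the tray at (465,420), and the spanner partly hidden behind the left finger. Next I'll rectify both weights.

```bash
python3 - <<'E'
from h import *
f=np.load("w2.npz"); k=(f["K"],f["D"],f["V"]); pic=f["pic"]
A=rect(pic,k,.404,.484,-.041,.039,.01,.25); B=rect(pic,k,.548,.628,-.052,.028,.01,.25)
A=cv2.convertScaleAbs(A,alpha=1.8)
cv2.imwrite("pics/o2.png",np.hstack([A,B]))
bot.read_camera("wrist")
for m in bot.masks_of("wrist","weight64")[:6]:
    ys,xs=np.where(m["region"]); P=onplane("wrist",np.c_[xs,ys],.01,k)[:,:2]; (c,r)=cv2.minEnclosingCircle((P*1000).astype(np.float32))
    print(round(m["p"],2),np.round(c,1),round(r,1),pic[m["region"]].mean(0).round(),np.round(m["box"]))
E
```

```text
0.78 [321.3 127.9] 22.7 [ 10.  79. 156.] [120.   0. 153.  32.]
0.77 [444.8  -0.6] 32.2 [104. 108. 110.] [209.  91. 253. 136.]
0.6 [585.3 -10.4] 28.9 [185. 193. 198.] [309. 102. 355. 144.]
0.58 [410.4 138.9] 20.5 [169. 175. 179.] [185.   0. 224.  18.]
```

View pics/o2.png

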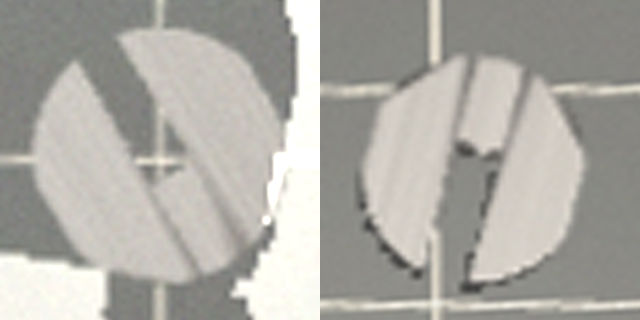

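The 64 disc is centred near (0.4452,-0.0008) with its slot mouth towards +30.7°. The 56 is near (0.5855,-0.0105) with its mouth towards about 168.5°. I'll set down the 64 first, with tool x along the slot direction.

```bash
python3 - <<'E'
from h import *
go([(.445,-.0007,.06,-59.3),(.445,-.0007,-.002,-59.3)])
E
```

```text
go (0.445, -0.0007, 0.06, -59.3) d [ 0.0679 -0.0352  0.2103] a [ 0.  -0.  59.4] q6~ 1.03 rows>= 6
go (0.445, -0.0007, -0.002, -59.3) d [ 0.0679 -0.0352  0.2723] a [ 0.  -0.  59.4] q6~ 1.03 rows>= 6
```

```bash
python3 -m inch '[{"dx":0.068,"dy":-0.035,"dz":0.2,"ax":0,"ay":0,"az":59.4,"fingers":1},{"dx":0.068,"dy":-0.035,"dz":0.2,"ax":0,"ay":0,"az":59.4,"fingers":1},{"dx":0.068,"dy":-0.035,"dz":0.2,"ax":0,"ay":0,"az":59.4,"fingers":1},{"dx":0.068,"dy":-0.035,"dz":0.2,"ax":0,"ay":0,"az":59.4,"fingers":1},{"dx":0.068,"dy":-0.035,"dz":0.2,"ax":0,"ay":0,"az":59.4,"fingers":1},{"dx":0.068,"dy":-0.035,"dz":0.2,"ax":0,"ay":0,"az":59.4,"fingers":1},{"dx":0.068,"dy":-0.035,"dz":0.2,"ax":0,"ay":0,"az":59.4,"fingers":1},{"dx":0.068,"dy":-0.035,"dz":0.23,"ax":0,"ay":0,"az":59.4,"fingers":1},{"dx":0.068,"dy":-0.035,"dz":0.25,"ax":0,"ay":0,"az":59.4,"fingers":1},{"dx":0.068,"dy":-0.035,"dz":0.262,"ax":0,"ay":0,"az":59.4,"fingers":1},{"dx":0.068,"dy":-0.035,"dz":0.268,"ax":0,"ay":0,"az":59.4,"fingers":1},{"dx":0.068,"dy":-0.035,"dz":0.272,"ax":0,"ay":0,"az":59.4,"fingers":1},{"dx":0.068,"dy":-0.035,"dz":0.272,"ax":0,"ay":0,"az":59.4,"fingers":1}]' 40; python3 -c "
from h import *
rep()"
```

```text
time: 4.3
tool_pos: [0.4455, -0.0006, -0.0014]
tcp_rot: [3.029, 0.833, 0.001]
wrist_force: [0.0, 0.5, -0.7]
width: 0.997
t 4.3 p [ 0.4455 -0.0006 -0.0014] psi -59.24 tilt 0.03 q [-0.06  0.11  2.27  0.    0.75  0.98] F [ 0.   0.5 -0.7] w 0.997
```

```bash
python3 -m inch '[{"dx":0,"dy":0,"dz":0,"ax":0,"ay":0,"az":0,"fingers":-1},{"dx":0,"dy":0,"dz":0,"ax":0,"ay":0,"az":0,"fingers":-1},{"dx":0,"dy":0,"dz":0,"ax":0,"ay":0,"az":0,"fingers":-1},{"dx":0,"dy":0,"dz":0,"ax":0,"ay":0,"az":0,"fingers":-1},{"dx":0,"dy":0,"dz":0,"ax":0,"ay":0,"az":0,"fingers":-1},{"dx":0,"dy":0,"dz":0,"ax":0,"ay":0,"az":0,"fingers":-1},{"dx":0,"dy":0,"dz":0,"ax":0,"ay":0,"az":0,"fingers":-1},{"dx":0,"dy":0,"dz":0,"ax":0,"ay":0,"az":0,"fingers":-1}]' 60; python3 - <<'E'
from h import *
rep()
# rough rig from top image: load cell disc, ball via depth
f=np.load("top0.npy"); k=cal("top"); pic=cv2.imread("pics/top0.png")
sub=[(x,y) for y in range(165,212) for x in range(95,192)]
P,ok=cloud("top",sub,f,k); g=np.array([pic[y,x] for x,y in sub]).mean(1)
for zlo,zhi,n in ((.016,.025,"cell"),(.007,.0155,"base"),(.06,.085,"head"),(.09,.13,"ball"),(.027,.036,"box")):
    m=ok&(P[:,2]>zlo)&(P[:,2]<zhi); Q=P[m]
    if len(Q)>3: r=cv2.minAreaRect((Q[:,:2]*1000).astype(np.float32)); print(n,m.sum(),Q.mean(0).round(4),np.round(r[0],1),np.round(r[1],1),round(r[2],1))
E
```

```text
time: 5.3
tool_pos: [0.4464, -0.0007, -0.0003]
tcp_rot: [3.028, 0.833, 0.003]
wrist_force: [-1.8, -1.4, 5.8]
width: 0.685
t 5.3 p [ 4.464e-01 -7.000e-04 -3.000e-04] psi -59.24 tilt 0.12 q [-0.06  0.11  2.27  0.    0.75  0.98] F [-1.8 -1.4  5.8] w 0.685
cell 430 [0.5471 0.2444 0.0198] [542.4 294.7] [ 77. 257.] 7.3
base 1089 [0.5434 0.2715 0.0116] [544.7 289.8] [136.5 274. ] 1.7
head 43 [0.5439 0.2707 0.0749] [539.2 301.2] [ 16.  177.8] 10.4
ball 72 [0.5062 0.3842 0.118 ] [506.2 385.9] [25.  22.4] 88.0
box 310 [0.541  0.3478 0.0326] [542.3 316.3] [ 70.9 198.1] 8.2
```

```bash
python3 - <<'E'
from h import *
k=cal("top"); print("cell",onplane("top",[[165.9,184.3]],.02,k).round(4))
c=np.array([[27,88],[270,57],[275,130],[38,160]],float)*.35+[90,150]
P=onplane("top",c,.012,k)[:,:2]; print(P.round(3)); 
for a,b in((1,0),(2,3)): d=P[b]-P[a]; print("yaw",np.degrees(np.arctan2(-d[0],d[1])).round(1))
c=np.array([[590,46],[757,38],[767,158],[600,167]],float)*.35+[90,150]
P=onplane("top",c,.015,k)[:,:2]; print(P.round(3),P.mean(0))
for a,b in((1,0),(2,3)): d=P[b]-P[a]; print("tray yaw",np.degrees(np.arctan2(-d[0],d[1])).round(1))
s=onplane("top",[[165.9,184.3]],.02,k)[0]
go([(.446,-.001,.12,-59.3),(s[0]-.10,s[1],.12,-90)])
E
```

```text
cell [[0.5538 0.2214 0.02  ]]
[[0.567 0.429]
 [0.598 0.167]
 [0.52  0.161]
 [0.49  0.413]]
yaw 6.8
yaw 6.9
[[ 0.607 -0.172]
 [ 0.614 -0.348]
 [ 0.487 -0.354]
 [ 0.479 -0.18 ]] [ 0.54690468 -0.26334201]
tray yaw 2.4
tray yaw 2.7
go (0.446, -0.001, 0.12, -59.3) d [-0.0003  0.0002 -0.1203] a [ 0.1 -0.1  0.1] q6~ 1.03 rows>= 2
go (np.float64(0.45381620939686085), np.float64(0.22141336952022092), 0.12, -90) d [ 0.1202 -0.1869 -0.1203] a [ 0.  -0.1 30.8] q6~ 2.02 rows>= 5
```

```bash
python3 -m inch '[{"dx":0,"dy":0,"dz":-0.03,"ax":0,"ay":0,"az":0,"fingers":-1},{"dx":0,"dy":0,"dz":-0.08,"ax":0,"ay":0,"az":0,"fingers":-1},{"dx":0,"dy":0,"dz":-0.12,"ax":0,"ay":0,"az":0,"fingers":-1},{"dx":0.03,"dy":-0.047,"dz":-0.12,"ax":0,"ay":0,"az":8,"fingers":-1},{"dx":0.06,"dy":-0.094,"dz":-0.12,"ax":0,"ay":0,"az":15,"fingers":-1},{"dx":0.09,"dy":-0.14,"dz":-0.12,"ax":0,"ay":0,"az":23,"fingers":-1},{"dx":0.12,"dy":-0.187,"dz":-0.12,"ax":0,"ay":0,"az":30.8,"fingers":-1},{"dx":0.12,"dy":-0.187,"dz":-0.12,"ax":0,"ay":0,"az":30.8,"fingers":-1},{"dx":0.12,"dy":-0.187,"dz":-0.12,"ax":0,"ay":0,"az":30.8,"fingers":-1},{"dx":0.12,"dy":-0.187,"dz":-0.12,"ax":0,"ay":0,"az":30.8,"fingers":-1}]'; python3 - <<'E'
from h import *
rep(); snap("w3")
E
```

```text
time: 6.55
tool_pos: [0.4532, 0.22, 0.1193]
tcp_rot: [3.141, -0.002, 0.002]
wrist_force: [0.1, 0.2, -2.4]
width: 0.689
t 6.55 p [0.4532 0.22   0.1193] psi -90.08 tilt 0.08 q [ 0.4   0.04  2.08 -0.    1.02  1.98] F [ 0.1  0.2 -2.4] w 0.689
```

View pics/w3.png

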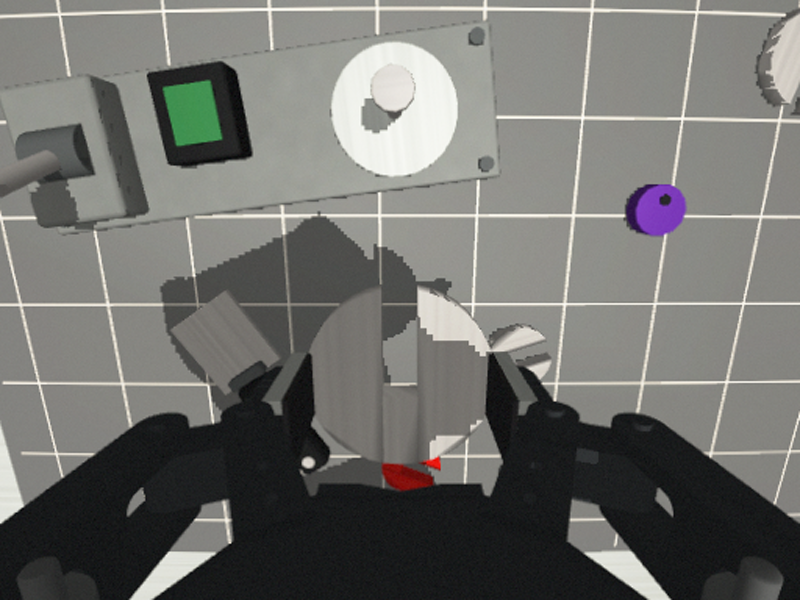

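The picture shows the 64 held square: its slot mouth is at about (399,290) and its slot end at row 387. Ahead are the cell centre at (394,109) and the stem head at (393,88).

```bash
cat >> h.py <<'E'
def ld(n):
    f=np.load(n+".npz"); return f["pic"],f["dep"],(f["K"],f["D"],f["V"])
E
python3 - <<'E'
from h import *
pic,dep,k=ld("w3"); S=.64
def at(u,v,z): return onplane("wrist",[[u*S-.18,v*S-.18]],z,k)[0]
for n,u,v,z in (("cell",394,109,.02),("cellL",331,109,.02),("cellR",458,109,.02),("head",393,87,.077),("mouthL",381,292,.1296),("mouthR",418,292,.1296),("endL",384,387,.1296),("endR",417,387,.1296),("back",400,464,.1296),("front",400,284,.1296)): print(n,at(u,v,z).round(4))
# automatic: cell bright blob circle fit
g=pic.min(2); m=(g[:125,195:310]>225).astype(np.uint8)
n,l,st,c=cv2.connectedComponentsWithStats(m); i=1+st[1:,4].argmax(); ys,xs=np.where(l==i); Pc=onplane("wrist",np.c_[xs+195,ys],.02,k)[:,:2]*1000
print("blob",st[i],cv2.minEnclosingCircle(Pc.astype(np.float32)))
px=[(x,y) for y in range(35,75) for x in range(235,270)]; P,ok=cloud("wrist",px,dep,k); h=ok&(P[:,2]>.068)&(P[:,2]<.085); print("head depth",h.sum(),P[h].mean(0).round(4),cv2.minEnclosingCircle((P[h][:,:2]*1000).astype(np.float32)))
# grasped weight depth
px=[(x,y) for y in range(185,300) for x in range(195,320)]; P,ok=cloud("wrist",px,dep,k); h=ok&(P[:,2]>.11)&(P[:,2]<.14);  print("weight z",np.percentile(P[h][:,2],[10,50,90]).round(4),P[h].mean(0))
E
```

```text
cell [0.5548 0.2221 0.02  ]
cellL [0.5549 0.255  0.02  ]
cellR [0.5549 0.1886 0.02  ]
head [0.5541 0.2218 0.077 ]
mouthL [0.484  0.2251 0.1296]
mouthR [0.484  0.2134 0.1296]
endL [0.451  0.2245 0.1296]
endR [0.451  0.2134 0.1296]
back [0.4209 0.2191 0.1296]
front [0.4866 0.2191 0.1296]
blob [  18   28   80   84 4205] ((553.9306030273438, 221.80494689941406), 32.516990661621094)
head depth 710 [0.5537 0.2221 0.0766] ((553.9237670898438, 222.09100341796875), 9.057415008544922)
weight z [0.1285 0.1294 0.1303] [0.45288025 0.21917735 0.12939473]
```

```bash
python3 -m inch '[{"dx":0.01,"dy":-0.003,"dz":0.05,"ax":0,"ay":0,"az":0,"fingers":-1},{"dx":0.03,"dy":-0.003,"dz":0.08,"ax":0,"ay":0,"az":0,"fingers":-1},{"dx":0.048,"dy":-0.003,"dz":0.095,"ax":0,"ay":0,"az":0,"fingers":-1},{"dx":0.048,"dy":-0.003,"dz":0.0975,"ax":0,"ay":0,"az":0,"fingers":-1},{"dx":0.048,"dy":-0.003,"dz":0.0975,"ax":0,"ay":0,"az":0,"fingers":-1},{"dx":0.048,"dy":-0.003,"dz":0.0975,"ax":0,"ay":0,"az":0,"fingers":-1}]'; python3 - <<'E'
from h import *
rep(); go([(.5535,.2229,.0215,-90)])
pic,dep,k=snap("w4",False)
px=[(x,y) for y in range(0,110) for x in range(200,310)]; P,ok=cloud("wrist",px,dep,k); h=ok&(P[:,2]>.070)&(P[:,2]<.085); print("head depth",h.sum(),P[h].mean(0).round(4),cv2.minEnclosingCircle((P[h][:,:2]*1000).astype(np.float32)))
px=[(x,y) for y in range(165,300) for x in range(195,320)]; P,ok=cloud("wrist",px,dep,k); h=ok&(P[:,2]>.022)&(P[:,2]<.04);  print("weight z",np.percentile(P[h][:,2],[10,50,90]).round(4),P[h].mean(0))
E
```

```text
time: 7.35
tool_pos: [0.5015, 0.2227, 0.0229]
tcp_rot: [3.141, -0.004, 0.004]
wrist_force: [-0.4, 0.3, -2.6]
width: 0.683
t 7.35 p [0.5015 0.2227 0.0229] psi -90.13 tilt 0.14 q [ 0.37  0.25  2.05 -0.    0.84  1.95] F [-0.4  0.3 -2.6] w 0.683
go (0.5535, 0.2229, 0.0215, -90) d [ 0.052  -0.0003  0.0015] a [ 0.  -0.1 -0.1] q6~ 1.95 rows>= 1
head depth 0 [nan nan nan] ((0.0, 0.0), 0.0)
weight z [0.032  0.0329 0.0338] [0.50132045 0.22188085 0.0327904 ]<stdin>:4: RuntimeWarning: Mean of empty slice.
  ret = um.true_divide(
```

```bash
python3 -m inch '[{"dx":0.01,"dy":0,"dz":0.001,"ax":0,"ay":0,"az":0,"fingers":-1},{"dx":0.022,"dy":0,"dz":0.001,"ax":0,"ay":0,"az":0,"fingers":-1},{"dx":0.034,"dy":0,"dz":0.001,"ax":0,"ay":0,"az":0,"fingers":-1},{"dx":0.044,"dy":0,"dz":0.001,"ax":0,"ay":0,"az":0,"fingers":-1},{"dx":0.052,"dy":0,"dz":0.001,"ax":0,"ay":0,"az":0,"fingers":-1},{"dx":0.052,"dy":0,"dz":0.001,"ax":0,"ay":0,"az":0,"fingers":-1},{"dx":0.052,"dy":0,"dz":0.001,"ax":0,"ay":0,"az":0,"fingers":-1}]'; python3 - <<'E'
from h import *
rep()
E
```

```text
time: 8.28
tool_pos: [0.5531, 0.2226, 0.0218]
tcp_rot: [3.141, -0.003, 0.003]
wrist_force: [-0.2, -0.4, -2.9]
width: 0.686
t 8.28 p [0.5531 0.2226 0.0218] psi -90.12 tilt 0.1 q [ 0.34  0.33  1.95 -0.    0.87  1.91] F [-0.2 -0.4 -2.9] w 0.686
```

```bash
python3 -m inch '[{"dx":0.0005,"dy":0,"dz":0.001,"ax":0,"ay":0,"az":0,"fingers":-1},{"dx":0.0005,"dy":0,"dz":0.002,"ax":0,"ay":0,"az":0,"fingers":-1},{"dx":0.0005,"dy":0,"dz":0.002,"ax":0,"ay":0,"az":0,"fingers":-1},{"dx":0.0005,"dy":0,"dz":0.002,"ax":0,"ay":0,"az":0,"fingers":1},{"dx":0.0005,"dy":0,"dz":0.002,"ax":0,"ay":0,"az":0,"fingers":1},{"dx":0.0005,"dy":0,"dz":0.002,"ax":0,"ay":0,"az":0,"fingers":1},{"dx":0.0005,"dy":0,"dz":0.002,"ax":0,"ay":0,"az":0,"fingers":1},{"dx":0,"dy":0,"dz":-0.02,"ax":0,"ay":0,"az":0,"fingers":1},{"dx":0,"dy":0,"dz":-0.06,"ax":0,"ay":0,"az":0,"fingers":1},{"dx":-0.03,"dy":0,"dz":-0.11,"ax":0,"ay":0,"az":0,"fingers":1},{"dx":-0.07,"dy":0,"dz":-0.12,"ax":0,"ay":0,"az":0,"fingers":1},{"dx":-0.1,"dy":0,"dz":-0.12,"ax":0,"ay":0,"az":0,"fingers":1},{"dx":-0.1,"dy":0,"dz":-0.12,"ax":0,"ay":0,"az":0,"fingers":1},{"dx":-0.1,"dy":0,"dz":-0.12,"ax":0,"ay":0,"az":0,"fingers":1}]'; python3 - <<'E'
from h import *
rep(); pic,dep,k=snap("w5",False)
A=rect(pic,k,.514,.594,.182,.262,.03,.2); cv2.imwrite("pics/o5.png",A)
px=[(x,y) for y in range(0,130) for x in range(150,350)]; P,ok=cloud("wrist",px,dep,k)
h=ok&(P[:,2]>.0265)&(P[:,2]<.034)&(np.hypot(*(P[:,:2]-[.554,.222]).T)<.045); print(h.sum(),P[h].mean(0).round(4),cv2.minEnclosingCircle((P[h][:,:2]*1000).astype(np.float32)),np.percentile(P[h][:,2],[5,95]))
go([(.5855,-.0105,.06,168.5-90),(.5855,-.0105,-.0015,168.5-90)])
E
```

```text
time: 10.02
tool_pos: [0.4536, 0.223, 0.1419]
tcp_rot: [-3.142, 0.003, -0.005]
wrist_force: [0.6, 0.3, 0.2]
width: 0.999
t 10.03 p [0.4536 0.223  0.1419] psi -90.11 tilt 0.17 q [ 0.41  0.02  2.06 -0.    1.07  1.98] F [0.6 0.3 0.2] w 0.999
3669 [0.5514 0.222  0.0297] ((553.4070434570312, 222.22067260742188), 32.17251968383789) [0.02856604 0.03092379]
go (0.5855, -0.0105, 0.06, 78.5) d [0.1319 0.2332 0.0822] a [   0.2   -0.  -168.6] q6~ -1.39 rows>= 16
go (0.5855, -0.0105, -0.0015, 78.5) d [0.1318 0.2332 0.1437] a [   0.2   -0.  -168.6] q6~ -1.39 rows>= 16
```

View pics/o5.png

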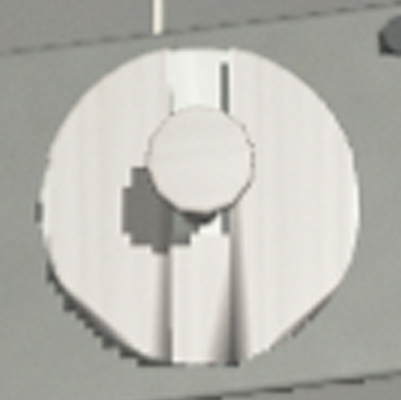

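The 64 lies flat on the cell (top at 29.7 mm) and is centred to within 1 mm, with its slot towards +x. Next is the 56.

```bash
python3 -m inch '[{"dx":0.132,"dy":0.233,"dz":0.05,"ax":0,"ay":0,"az":-168.6,"fingers":1},{"dx":0.132,"dy":0.233,"dz":0.05,"ax":0,"ay":0,"az":-168.6,"fingers":1},{"dx":0.132,"dy":0.233,"dz":0.05,"ax":0,"ay":0,"az":-168.6,"fingers":1},{"dx":0.132,"dy":0.233,"dz":0.05,"ax":0,"ay":0,"az":-168.6,"fingers":1},{"dx":0.132,"dy":0.233,"dz":0.05,"ax":0,"ay":0,"az":-168.6,"fingers":1},{"dx":0.132,"dy":0.233,"dz":0.05,"ax":0,"ay":0,"az":-168.6,"fingers":1},{"dx":0.132,"dy":0.233,"dz":0.05,"ax":0,"ay":0,"az":-168.6,"fingers":1},{"dx":0.132,"dy":0.233,"dz":0.05,"ax":0,"ay":0,"az":-168.6,"fingers":1},{"dx":0.132,"dy":0.233,"dz":0.05,"ax":0,"ay":0,"az":-168.6,"fingers":1},{"dx":0.132,"dy":0.233,"dz":0.05,"ax":0,"ay":0,"az":-168.6,"fingers":1},{"dx":0.132,"dy":0.233,"dz":0.05,"ax":0,"ay":0,"az":-168.6,"fingers":1},{"dx":0.132,"dy":0.233,"dz":0.05,"ax":0,"ay":0,"az":-168.6,"fingers":1},{"dx":0.132,"dy":0.233,"dz":0.05,"ax":0,"ay":0,"az":-168.6,"fingers":1},{"dx":0.132,"dy":0.233,"dz":0.05,"ax":0,"ay":0,"az":-168.6,"fingers":1},{"dx":0.132,"dy":0.233,"dz":0.05,"ax":0,"ay":0,"az":-168.6,"fingers":1},{"dx":0.132,"dy":0.233,"dz":0.05,"ax":0,"ay":0,"az":-168.6,"fingers":1},{"dx":0.132,"dy":0.233,"dz":0.05,"ax":0,"ay":0,"az":-168.6,"fingers":1},{"dx":0.132,"dy":0.233,"dz":0.05,"ax":0,"ay":0,"az":-168.6,"fingers":1}]'; python3 - <<'E'
from h import *
rep(); go([(.5855,-.0105,.0005,78.5)])
pic,dep,k=snap("w6",False)
px=[(x,y) for y in range(120,384) for x in range(150,350)]; P,ok=cloud("wrist",px,dep,k)
h=ok&(P[:,2]>.006)&(P[:,2]<.014)&(np.hypot(*(P[:,:2]-[.5855,-.0105]).T)<.045); print(h.sum(),P[h].mean(0).round(4),cv2.minEnclosingCircle((P[h][:,:2]*1000).astype(np.float32)))
E
```

```text
time: 12.32
tool_pos: [0.5859, -0.0106, 0.0919]
tcp_rot: [0.321, 3.123, 0.0]
wrist_force: [0.1, -0.9, -0.1]
width: 1.003
t 12.32 p [ 0.5859 -0.0106  0.0919] psi 78.28 tilt 0.14 q [-0.06  0.22  1.93  0.    0.99 -1.43] F [ 0.1 -0.9 -0.1] w 1.003
go (0.5855, -0.0105, 0.0005, 78.5) d [ 0.0006 -0.      0.0914] a [ 0.   0.1 -0.2] q6~ -1.39 rows>= 2
2714 [ 0.5875 -0.0109  0.0096] ((586.2921752929688, -10.491645812988281), 28.18279266357422)
```

Centre confirmed at (0.586,-0.0105). Descend and grip.

```bash
python3 -m inch '[{"dx":0,"dy":0,"dz":0.05,"ax":0,"ay":0,"az":0,"fingers":1},{"dx":0,"dy":0,"dz":0.075,"ax":0,"ay":0,"az":0,"fingers":1},{"dx":0,"dy":0,"dz":0.086,"ax":0,"ay":0,"az":0,"fingers":1},{"dx":0,"dy":0,"dz":0.091,"ax":0,"ay":0,"az":0,"fingers":1},{"dx":0,"dy":0,"dz":0.091,"ax":0,"ay":0,"az":0,"fingers":1},{"dx":0,"dy":0,"dz":0.091,"ax":0,"ay":0,"az":0,"fingers":-1},{"dx":0,"dy":0,"dz":0.091,"ax":0,"ay":0,"az":0,"fingers":-1},{"dx":0,"dy":0,"dz":0.091,"ax":0,"ay":0,"az":0,"fingers":-1},{"dx":0,"dy":0,"dz":0.091,"ax":0,"ay":0,"az":0,"fingers":-1},{"dx":0,"dy":0,"dz":0.091,"ax":0,"ay":0,"az":0,"fingers":-1},{"dx":0,"dy":0,"dz":0.091,"ax":0,"ay":0,"az":0,"fingers":-1},{"dx":0,"dy":0,"dz":0.091,"ax":0,"ay":0,"az":0,"fingers":-1},{"dx":0,"dy":0,"dz":0.091,"ax":0,"ay":0,"az":0,"fingers":-1}]' 60; python3 - <<'E'
from h import *
rep(); a=np.radians(120); u=np.array([np.cos(a),np.sin(a)]); s=np.array([.554,.222])-.1*u
go([(s[0],s[1],.13,30)])
E
```

```text
time: 14.0
tool_pos: [0.5872, -0.0106, 0.0027]
tcp_rot: [0.319, 3.12, 0.0]
wrist_force: [-1.1, -0.0, 5.4]
width: 0.593
t 14.0 p [ 0.5872 -0.0106  0.0027] psi 78.31 tilt 0.28 q [-0.06  0.34  1.98  0.    0.82 -1.43] F [-1.1 -0.   5.4] w 0.593
go (np.float64(0.604), np.float64(0.13539745962155614), 0.13, 30) d [ 0.0126  0.1465 -0.1273] a [ 0.2  0.2 48.3] q6~ -0.3 rows>= 5
```

```bash
python3 -m inch '[{"dx":0,"dy":0,"dz":-0.03,"ax":0,"ay":0,"az":0,"fingers":-1},{"dx":0,"dy":0,"dz":-0.08,"ax":0,"ay":0,"az":0,"fingers":-1},{"dx":0,"dy":0.02,"dz":-0.127,"ax":0,"ay":0,"az":8,"fingers":-1},{"dx":0.006,"dy":0.06,"dz":-0.127,"ax":0,"ay":0,"az":18,"fingers":-1},{"dx":0.0126,"dy":0.1,"dz":-0.127,"ax":0,"ay":0,"az":28,"fingers":-1},{"dx":0.0126,"dy":0.13,"dz":-0.127,"ax":0,"ay":0,"az":38,"fingers":-1},{"dx":0.0126,"dy":0.1465,"dz":-0.127,"ax":0,"ay":0,"az":48.3,"fingers":-1},{"dx":0.0126,"dy":0.1465,"dz":-0.127,"ax":0,"ay":0,"az":48.3,"fingers":-1},{"dx":0.0126,"dy":0.1465,"dz":-0.127,"ax":0,"ay":0,"az":48.3,"fingers":-1},{"dx":0.0126,"dy":0.1465,"dz":-0.127,"ax":0,"ay":0,"az":48.3,"fingers":-1}]'; python3 - <<'E'
from h import *
rep(); snap("w7")
E
```

```text
time: 15.25
tool_pos: [0.6038, 0.1345, 0.1297]
tcp_rot: [1.568, 2.718, 0.003]
wrist_force: [-0.8, -0.0, -1.5]
width: 0.595
t 15.25 p [0.6038 0.1345 0.1297] psi 30.05 tilt 0.26 q [ 0.18  0.24  1.83 -0.    1.07 -0.34] F [-0.8 -0.  -1.5] w 0.595
```

View pics/w7.png

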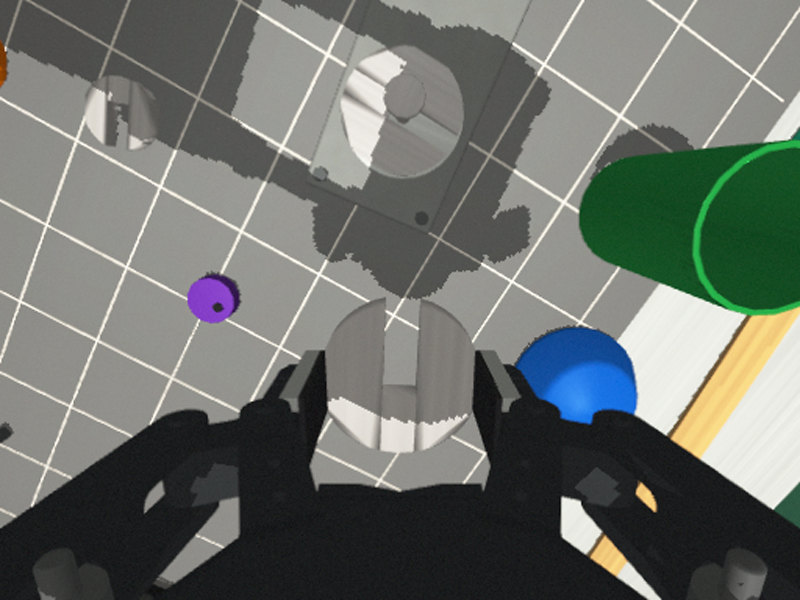

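The 56 is held square (slot mouth at (401,297)), with the stem and the seated 64 ahead at (403,95). The blue shell is close to the right finger but clear of it.

```bash
cat >> h.py <<'E'
def insert_info(dep,k,r,ztop,stem0=(.554,.222)):
    """held disc centre + stem head in tool frame"""
    p,Rm,s=pose(); xx,yy=np.meshgrid(np.arange(512),np.arange(384)); px=np.c_[xx.ravel(),yy.ravel()]
    P,ok=cloud("wrist",px,dep,k); T=(P-p)@Rm
    h=ok&(abs(P[:,2]-.077)<.006)&(np.hypot(*(P[:,:2]-stem0).T)<.014)
    if h.sum()>50: q=cv2.minEnclosingCircle((P[h][:,:2]*1000).astype(np.float32)); print("head",h.sum(),np.round(q[0],1),round(q[1],1),"tool",((np.r_[np.array(q[0])/1000,p[2]]-p)@Rm)[:2].round(4))
    w=ok&(abs(P[:,2]-ztop)<.005)&(np.hypot(T[:,0],T[:,1])<r+.006)&(abs(T[:,1])<r-.003)
    z=np.median(P[w][:,2]); c=cv2.minEnclosingCircle((T[w][:,:2]*1000).astype(np.float32)); print("disc top z",z.round(4),"z-tcp",(z-p[2]).round(4),"circle tool mm",np.round(c[0],1),round(c[1],1))
    # slot centre line: gap at tool x 8..r-3
    g=T[w]; 
    for x0 in np.arange(.008,r-.004,.005):
        yv=np.sort(g[(abs(g[:,0]-x0)<.0015)][:,1]); yv=yv[abs(yv)<.012]
        if len(yv)>3: i=np.diff(yv).argmax(); print("slot at x",x0.round(3),"y",yv[i:i+2].round(4))
E
python3 - <<'E'
from h import *
pic,dep,k=ld("w7"); insert_info(dep,k,.028,.137)
E
```

```text
head 634 [553.9 221.8] 9.1 tool [0.1005 0.0004]
disc top z 0.1366 z-tcp 0.0069 circle tool mm [-0.9 -1.1] 28.6
slot at x 0.008 y [-0.007   0.0052]
slot at x 0.013 y [-0.0068  0.0052]
slot at x 0.018 y [-0.0068  0.0056]
slot at x 0.023 y [-0.0064  0.0055]
```

```bash
python3 -m inch '[{"dx":0.01,"dy":0.001,"dz":0.05,"ax":0,"ay":0,"az":0,"fingers":-1},{"dx":0.03,"dy":0.001,"dz":0.08,"ax":0,"ay":0,"az":0,"fingers":-1},{"dx":0.048,"dy":0.001,"dz":0.093,"ax":0,"ay":0,"az":0,"fingers":-1},{"dx":0.048,"dy":0.001,"dz":0.095,"ax":0,"ay":0,"az":0,"fingers":-1},{"dx":0.048,"dy":0.001,"dz":0.095,"ax":0,"ay":0,"az":0,"fingers":-1},{"dx":0.048,"dy":0.001,"dz":0.095,"ax":0,"ay":0,"az":0,"fingers":-1}]'; python3 - <<'E'
from h import *
rep(); p,Rm,s=pose(); print("stem in tool",(np.array([.5539,.2219,p[2]])-p)@Rm)
pic,dep,k=snap("w8",False); insert_info(dep,k,.028,p[2]+.007)
E
```

```text
time: 16.05
tool_pos: [0.5829, 0.1765, 0.0364]
tcp_rot: [1.567, 2.715, 0.006]
wrist_force: [0.6, -0.6, -1.1]
width: 0.589
t 16.05 p [0.5829 0.1765 0.0364] psi 30.0 tilt 0.46 q [ 0.25  0.32  1.92 -0.    0.89 -0.27] F [ 0.6 -0.6 -1.1] w 0.589
stem in tool [ 0.05384487 -0.0023922  -0.00022351]
head 1782 [554.1 222.1] 8.9 tool [ 0.0538 -0.002 ]
disc top z 0.0433 z-tcp 0.0071 circle tool mm [-1.2 -1. ] 28.6
slot at x 0.008 y [-0.0067  0.0052]
slot at x 0.013 y [-0.0065  0.0054]
slot at x 0.018 y [-0.0064  0.0056]
slot at x 0.023 y [-0.0061  0.0058]
```

```bash
python3 -m inch '[{"dx":0.005,"dy":-0.0015,"dz":0.001,"ax":0,"ay":0,"az":0,"fingers":-1},{"dx":0.015,"dy":-0.0015,"dz":0.001,"ax":0,"ay":0,"az":0,"fingers":-1},{"dx":0.027,"dy":-0.0015,"dz":0.001,"ax":0,"ay":0,"az":0,"fingers":-1},{"dx":0.039,"dy":-0.0015,"dz":0.001,"ax":0,"ay":0,"az":0,"fingers":-1},{"dx":0.049,"dy":-0.0015,"dz":0.001,"ax":0,"ay":0,"az":0,"fingers":-1},{"dx":0.0545,"dy":-0.0015,"dz":0.001,"ax":0,"ay":0,"az":0,"fingers":-1},{"dx":0.0545,"dy":-0.0015,"dz":0.001,"ax":0,"ay":0,"az":0,"fingers":-1},{"dx":0.0545,"dy":-0.0015,"dz":0.001,"ax":0,"ay":0,"az":0,"fingers":-1}]'; python3 - <<'E'
from h import *
rep(); p,Rm,s=pose(); print("stem in tool",(np.array([.5539,.2219,p[2]])-p)@Rm)
E
```

```text
time: 17.1
tool_pos: [0.5543, 0.2228, 0.035]
tcp_rot: [1.567, 2.715, 0.006]
wrist_force: [0.3, 0.4, -1.3]
width: 0.59
t 17.1 p [0.5543 0.2228 0.035 ] psi 30.0 tilt 0.45 q [ 0.34  0.31  1.94 -0.    0.88 -0.18] F [ 0.3  0.4 -1.3] w 0.59
stem in tool [-5.36654655e-04 -7.98661703e-04 -3.28905469e-06]
```

```bash
python3 -m inch '[{"dx":0,"dy":0,"dz":0.001,"ax":0,"ay":0,"az":0,"fingers":-1},{"dx":0,"dy":0,"dz":0.002,"ax":0,"ay":0,"az":0,"fingers":-1},{"dx":0,"dy":0,"dz":0.002,"ax":0,"ay":0,"az":0,"fingers":-1},{"dx":0,"dy":0,"dz":0.002,"ax":0,"ay":0,"az":0,"fingers":1},{"dx":0,"dy":0,"dz":0.002,"ax":0,"ay":0,"az":0,"fingers":1},{"dx":0,"dy":0,"dz":0.002,"ax":0,"ay":0,"az":0,"fingers":1},{"dx":0,"dy":0,"dz":0.002,"ax":0,"ay":0,"az":0,"fingers":1},{"dx":0,"dy":0,"dz":-0.02,"ax":0,"ay":0,"az":0,"fingers":1},{"dx":0,"dy":0,"dz":-0.06,"ax":0,"ay":0,"az":0,"fingers":1},{"dx":-0.03,"dy":0,"dz":-0.11,"ax":0,"ay":0,"az":0,"fingers":1},{"dx":-0.07,"dy":0,"dz":-0.12,"ax":0,"ay":0,"az":0,"fingers":1},{"dx":-0.1,"dy":0,"dz":-0.12,"ax":0,"ay":0,"az":0,"fingers":1},{"dx":-0.1,"dy":0,"dz":-0.12,"ax":0,"ay":0,"az":0,"fingers":1},{"dx":-0.1,"dy":0,"dz":-0.12,"ax":0,"ay":0,"az":0,"fingers":1}]'; python3 - <<'E'
from h import *
rep(); pic,dep,k=snap("w9",False)
xx,yy=np.meshgrid(np.arange(512),np.arange(200)); P,ok=cloud("wrist",np.c_[xx.ravel(),yy.ravel()],dep,k)
for z in (.03,.04):
    h=ok&(abs(P[:,2]-z)<.004)&(np.hypot(*(P[:,:2]-[.554,.222]).T)<.04); print(z,h.sum(),cv2.minEnclosingCircle((P[h][:,:2]*1000).astype(np.float32)),np.percentile(P[h][:,2],[5,50,95]).round(4))
pic7,d7,k7=ld("w7")
for i,(pp,kk) in enumerate(((pic7,k7),(pic,k))):
    A=rect(pp,kk,.375,.445,.105,.175,.01,.2); B=rect(pp,kk,.514,.594,.182,.262,.04,.2)
    cv2.imwrite(f"pics/o9{i}.png",np.hstack([cv2.resize(cv2.convertScaleAbs(A,alpha=1.3),(400,400)),B[:400,:400]]))
E
```

```text
time: 18.85
tool_pos: [0.6028, 0.1364, 0.1549]
tcp_rot: [1.569, 2.715, 0.006]
wrist_force: [-0.5, -0.1, -0.2]
width: 0.997
t 18.85 p [0.6028 0.1364 0.1549] psi 29.97 tilt 0.38 q [ 0.18  0.21  1.81 -0.    1.11 -0.34] F [-0.5 -0.1 -0.2] w 0.997
0.03 897 ((552.7826538085938, 221.87939453125), 32.22148513793945) [0.0285 0.0298 0.031 ]
0.04 2635 ((553.0693969726562, 221.50050354003906), 28.050251007080078) [0.0385 0.0398 0.041 ]
```

View pics/o91.png

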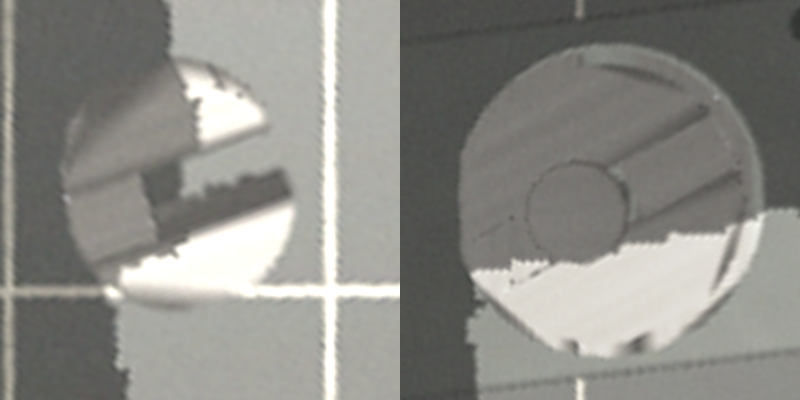

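The 56 is flat on the 64 (top at 39.8 mm) and centred. The small disc is the 40, centred near (0.413,0.143) with its slot towards about -70°. It needs the reversed grip, because of the last joint's range.

```bash
python3 - <<'E'
from h import *
pic,dep,k=ld("w9"); xx,yy=np.meshgrid(np.arange(512),np.arange(200)); P,ok=cloud("wrist",np.c_[xx.ravel(),yy.ravel()],dep,k)
h=ok&(abs(P[:,2]-.01)<.004)&(np.hypot(*(P[:,:2]-[.413,.143]).T)<.03); print(h.sum(),cv2.minEnclosingCircle((P[h][:,:2]*1000).astype(np.float32)))
go([(.413,.143,.06,20),(.413,.143,.002,20)])
E
```

```text
1170 ((410.9177551269531, 143.45352172851562), 20.756675720214844)
go (0.413, 0.143, 0.06, 20) d [ 0.1006 -0.1616  0.0936] a [ 0.3  0.1 10. ] q6~ -0.02 rows>= 4
go (0.413, 0.143, 0.002, 20) d [ 0.1008 -0.162   0.1516] a [ 0.3  0.1 10. ] q6~ -0.02 rows>= 4
```

```bash
python3 -m inch '[{"dx":0.101,"dy":-0.162,"dz":0.02,"ax":0.3,"ay":0,"az":10,"fingers":1},{"dx":0.101,"dy":-0.162,"dz":0.05,"ax":0.3,"ay":0,"az":10,"fingers":1},{"dx":0.101,"dy":-0.162,"dz":0.08,"ax":0.3,"ay":0,"az":10,"fingers":1},{"dx":0.101,"dy":-0.162,"dz":0.1,"ax":0.3,"ay":0,"az":10,"fingers":1},{"dx":0.101,"dy":-0.162,"dz":0.12,"ax":0.3,"ay":0,"az":10,"fingers":1},{"dx":0.101,"dy":-0.162,"dz":0.137,"ax":0.3,"ay":0,"az":10,"fingers":1},{"dx":0.101,"dy":-0.162,"dz":0.147,"ax":0.3,"ay":0,"az":10,"fingers":1},{"dx":0.101,"dy":-0.162,"dz":0.151,"ax":0.3,"ay":0,"az":10,"fingers":1},{"dx":0.101,"dy":-0.162,"dz":0.151,"ax":0.3,"ay":0,"az":10,"fingers":1},{"dx":0.101,"dy":-0.162,"dz":0.151,"ax":0.3,"ay":0,"az":10,"fingers":-1},{"dx":0.101,"dy":-0.162,"dz":0.151,"ax":0.3,"ay":0,"az":10,"fingers":-1},{"dx":0.101,"dy":-0.162,"dz":0.151,"ax":0.3,"ay":0,"az":10,"fingers":-1},{"dx":0.101,"dy":-0.162,"dz":0.151,"ax":0.3,"ay":0,"az":10,"fingers":-1},{"dx":0.101,"dy":-0.162,"dz":0.151,"ax":0.3,"ay":0,"az":10,"fingers":-1},{"dx":0.101,"dy":-0.162,"dz":0.151,"ax":0.3,"ay":0,"az":10,"fingers":-1},{"dx":0.101,"dy":-0.162,"dz":0.151,"ax":0.3,"ay":0,"az":10,"fingers":-1},{"dx":0.101,"dy":-0.162,"dz":0.151,"ax":0.3,"ay":0,"az":10,"fingers":-1},{"dx":0.101,"dy":-0.162,"dz":0.151,"ax":0.3,"ay":0,"az":10,"fingers":-1},{"dx":0.101,"dy":-0.162,"dz":0.151,"ax":0.3,"ay":0,"az":10,"fingers":-1}]' 50; python3 - <<'E'
from h import *
rep(); a=np.radians(240); u=np.array([np.cos(a),np.sin(a)]); s=np.array([.554,.222])-.05*u
go([(s[0],s[1],.15,-30)])
E
```

```text
time: 21.28
tool_pos: [0.4135, 0.1433, 0.0034]
tcp_rot: [1.8, 2.571, 0.001]
wrist_force: [-1.3, -0.1, 5.4]
width: 0.419
t 21.27 p [0.4135 0.1433 0.0034] psi 20.01 tilt 0.2 q [ 0.28  0.09  2.29 -0.    0.76 -0.07] F [-1.3 -0.1  5.4] w 0.419
go (np.float64(0.5790000000000001), np.float64(0.2653012701892219), 0.15, -30) d [ 0.0576  0.1976 -0.1463] a [ 0.2  0.1 50. ] q6~ 0.96 rows>= 5
```

```bash
python3 -m inch '[{"dx":0,"dy":0,"dz":-0.03,"ax":0,"ay":0,"az":0,"fingers":-1},{"dx":0,"dy":0,"dz":-0.09,"ax":0,"ay":0,"az":0,"fingers":-1},{"dx":0,"dy":0,"dz":-0.146,"ax":0,"ay":0,"az":0,"fingers":-1},{"dx":0.015,"dy":0.05,"dz":-0.146,"ax":0,"ay":0,"az":10,"fingers":-1},{"dx":0.03,"dy":0.1,"dz":-0.146,"ax":0,"ay":0,"az":20,"fingers":-1},{"dx":0.045,"dy":0.15,"dz":-0.146,"ax":0,"ay":0,"az":30,"fingers":-1},{"dx":0.0575,"dy":0.198,"dz":-0.146,"ax":0,"ay":0,"az":40,"fingers":-1},{"dx":0.0575,"dy":0.198,"dz":-0.146,"ax":0,"ay":0,"az":50,"fingers":-1},{"dx":0.0575,"dy":0.198,"dz":-0.146,"ax":0,"ay":0,"az":50,"fingers":-1},{"dx":0.0575,"dy":0.198,"dz":-0.146,"ax":0,"ay":0,"az":50,"fingers":-1},{"dx":0.0575,"dy":0.198,"dz":-0.146,"ax":0,"ay":0,"az":50,"fingers":-1}]'; cat >> h.py <<'E'
def held(dep,k,r):
    """reversed grip: disc outline (full) and slot on tool -x side"""
    p,Rm,s=pose(); xx,yy=np.meshgrid(np.arange(512),np.arange(384)); P,ok=cloud("wrist",np.c_[xx.ravel(),yy.ravel()],dep,k); T=(P-p)@Rm
    w=ok&(abs(P[:,2]-p[2]-.007)<.005)&(np.hypot(T[:,0],T[:,1])<r+.006)&(abs(T[:,1])<r-.003); g=T[w]; print("n",w.sum(),"z-tcp",(-np.median(g[:,2])).round(4),"x",g[:,0].min().round(4),g[:,0].max().round(4))
    for x0 in np.arange(-r+.003,r,.004):
        yv=np.sort(g[(abs(g[:,0]-x0)<.0015)][:,1])
        if len(yv)>3: i=np.diff(yv).argmax(); print("x",x0.round(3),"gap",yv[i:i+2].round(4),"ext",yv[[0,-1]].round(4))
E
python3 - <<'E'
from h import *
rep(); pic,dep,k=snap("w10",True); held(dep,k,.02)
E
```

```text
time: 22.65
tool_pos: [0.579, 0.265, 0.1498]
tcp_rot: [2.717, 1.571, 0.003]
wrist_force: [0.6, 0.0, -0.9]
width: 0.419
t 22.65 p [0.579  0.265  0.1498] psi -29.91 tilt 0.2 q [ 0.39  0.25  1.77 -0.    1.11  0.91] F [ 0.6  0.  -0.9] w 0.419
n 2940 z-tcp 0.0062 x -0.0187 0.0207
x -0.017 gap [-0.007   0.0052] ext [-0.012   0.0113]
x -0.013 gap [-0.0069  0.0052] ext [-0.0164  0.0151]
x -0.009 gap [-0.0069  0.0052] ext [-0.0168  0.0167]
x -0.005 gap [-0.0068  0.0056] ext [-0.017  0.017]
x -0.001 gap [-0.0068  0.0055] ext [-0.017   0.0168]
x 0.003 gap [-0.0068  0.0055] ext [-0.017   0.0168]
x 0.007 gap [-0.0052 -0.0046] ext [-0.0169  0.0167]
x 0.011 gap [0.0001 0.0007] ext [-0.0169  0.0166]
x 0.015 gap [-0.0009 -0.0004] ext [-0.0158  0.0147]
x 0.019 gap [-0.0009 -0.0004] ext [-0.0109  0.0096]
```

View pics/w10.png

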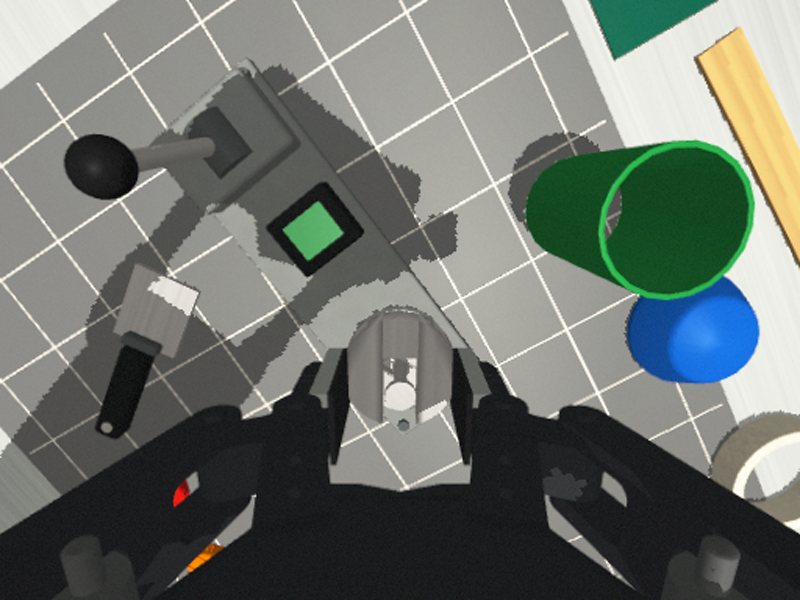

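The 40 is held square with its slot towards tool -x. The lever (ball at (100,166)) and the scraper are in view and well clear. Lower.

```bash
python3 -m inch '[{"dx":0,"dy":0,"dz":0.05,"ax":0,"ay":0,"az":0,"fingers":-1},{"dx":0,"dy":0,"dz":0.085,"ax":0,"ay":0,"az":0,"fingers":-1},{"dx":0,"dy":0,"dz":0.1,"ax":0,"ay":0,"az":0,"fingers":-1},{"dx":0,"dy":0,"dz":0.104,"ax":0,"ay":0,"az":0,"fingers":-1},{"dx":0,"dy":0,"dz":0.104,"ax":0,"ay":0,"az":0,"fingers":-1},{"dx":0,"dy":0,"dz":0.104,"ax":0,"ay":0,"az":0,"fingers":-1}]'; python3 - <<'E'
from h import *
rep(); p,Rm,s=pose(); print("stem in tool",(np.array([.554,.222,p[2]])-p)@Rm)
pic,dep,k=snap("w11",False); held(dep,k,.02)
E
```

```text
time: 23.45
tool_pos: [0.5808, 0.2654, 0.0478]
tcp_rot: [2.717, 1.571, 0.008]
wrist_force: [0.5, 0.1, -0.9]
width: 0.419
t 23.45 p [0.5808 0.2654 0.0478] psi -29.93 tilt 0.35 q [ 0.39  0.36  1.84 -0.    0.93  0.92] F [ 0.5  0.1 -0.9] w 0.419
stem in tool [-0.05102038 -0.00159625 -0.00014952]
n 2952 z-tcp 0.0065 x -0.0184 0.0209
x -0.017 gap [-0.0068  0.0054] ext [-0.0123  0.0104]
x -0.013 gap [-0.0067  0.0054] ext [-0.0156  0.0152]
x -0.009 gap [-0.0067  0.0054] ext [-0.0166  0.0168]
x -0.005 gap [-0.0067  0.0058] ext [-0.017   0.0168]
x -0.001 gap [-0.0066  0.0057] ext [-0.0169  0.017 ]
x 0.003 gap [-0.0065  0.0057] ext [-0.0168  0.0169]
x 0.007 gap [-0.0039 -0.0034] ext [-0.0167  0.017 ]
x 0.011 gap [-0.0007 -0.0002] ext [-0.017   0.0168]
x 0.015 gap [-0.0002  0.0003] ext [-0.0156  0.0149]
x 0.019 gap [-0.0007 -0.0002] ext [-0.0113  0.0105]
```

```bash
python3 -m inch '[{"dx":-0.005,"dy":-0.001,"dz":0.002,"ax":0,"ay":0,"az":0,"fingers":-1},{"dx":-0.015,"dy":-0.001,"dz":0.002,"ax":0,"ay":0,"az":0,"fingers":-1},{"dx":-0.027,"dy":-0.001,"dz":0.002,"ax":0,"ay":0,"az":0,"fingers":-1},{"dx":-0.038,"dy":-0.001,"dz":0.002,"ax":0,"ay":0,"az":0,"fingers":-1},{"dx":-0.047,"dy":-0.001,"dz":0.002,"ax":0,"ay":0,"az":0,"fingers":-1},{"dx":-0.0517,"dy":-0.001,"dz":0.002,"ax":0,"ay":0,"az":0,"fingers":-1},{"dx":-0.0517,"dy":-0.001,"dz":0.002,"ax":0,"ay":0,"az":0,"fingers":-1},{"dx":-0.0517,"dy":-0.001,"dz":0.002,"ax":0,"ay":0,"az":0,"fingers":-1}]'; python3 - <<'E'
from h import *
rep(); p,Rm,s=pose(); print("stem in tool",(np.array([.554,.222,p[2]])-p)@Rm)
pic,dep,k=snap("w11",False); held(dep,k,.02)
E
```

```text
time: 24.5
tool_pos: [0.5543, 0.2213, 0.0457]
tcp_rot: [2.717, 1.571, 0.009]
wrist_force: [1.1, 0.0, -0.8]
width: 0.417
t 24.5 p [0.5543 0.2213 0.0457] psi -29.93 tilt 0.37 q [ 0.34  0.29  1.94 -0.    0.9   0.86] F [ 1.1  0.  -0.8] w 0.417
stem in tool [ 4.56408076e-04 -6.38681769e-04 -2.22558728e-06]
n 2703 z-tcp 0.0064 x -0.0169 0.0208
x -0.017 gap [-0.0102  0.0103] ext [-0.0113  0.012 ]
x -0.013 gap [-0.0112  0.0102] ext [-0.0168  0.0153]
x -0.009 gap [-0.0106  0.0101] ext [-0.0167  0.0167]
x -0.005 gap [-0.0078  0.0084] ext [-0.017   0.0166]
x -0.001 gap [-0.0067  0.0057] ext [-0.017  0.017]
x 0.003 gap [0.003  0.0056] ext [-0.0169  0.0169]
x 0.007 gap [-0.005  -0.0045] ext [-0.0168  0.0168]
x 0.011 gap [-0.0008 -0.0003] ext [-0.0167  0.0167]
x 0.015 gap [-0.0008 -0.0003] ext [-0.0156  0.0146]
x 0.019 gap [-0.0008 -0.0003] ext [-0.0109  0.0099]
```

```bash
python3 -m inch '[{"dx":0,"dy":0,"dz":0.001,"ax":0,"ay":0,"az":0,"fingers":-1},{"dx":0,"dy":0,"dz":0.002,"ax":0,"ay":0,"az":0,"fingers":-1},{"dx":0,"dy":0,"dz":0.0025,"ax":0,"ay":0,"az":0,"fingers":-1},{"dx":0,"dy":0,"dz":0.0025,"ax":0,"ay":0,"az":0,"fingers":1},{"dx":0,"dy":0,"dz":0.0025,"ax":0,"ay":0,"az":0,"fingers":1},{"dx":0,"dy":0,"dz":0.0025,"ax":0,"ay":0,"az":0,"fingers":1},{"dx":0,"dy":0,"dz":0.0025,"ax":0,"ay":0,"az":0,"fingers":1},{"dx":0,"dy":0,"dz":-0.02,"ax":0,"ay":0,"az":0,"fingers":1},{"dx":0,"dy":0,"dz":-0.06,"ax":0,"ay":0,"az":0,"fingers":1},{"dx":0,"dy":0,"dz":-0.11,"ax":0,"ay":0,"az":0,"fingers":1},{"dx":-0.05,"dy":-0.06,"dz":-0.14,"ax":0.3,"ay":0,"az":0,"fingers":1},{"dx":-0.08,"dy":-0.1,"dz":-0.15,"ax":0.3,"ay":0,"az":0,"fingers":1},{"dx":-0.08,"dy":-0.12,"dz":-0.15,"ax":0.3,"ay":0,"az":0,"fingers":1},{"dx":-0.08,"dy":-0.12,"dz":-0.15,"ax":0.3,"ay":0,"az":0,"fingers":1}]'; python3 - <<'E'
from h import *
rep(); pic,dep,k=snap("w12",True)
xx,yy=np.meshgrid(np.arange(512),np.arange(384)); P,ok=cloud("wrist",np.c_[xx.ravel(),yy.ravel()],dep,k)
for z in (.03,.04,.05):
    h=ok&(abs(P[:,2]-z)<.004)&(np.hypot(*(P[:,:2]-[.554,.222]).T)<.04); print(z,h.sum(),h.sum() and (cv2.minEnclosingCircle((P[h][:,:2]*1000).astype(np.float32)),np.percentile(P[h][:,2],[5,50,95]).round(4)))
for m in bot.masks_of("wrist","scraper")[:2]:
    ys,xs=np.where(m["region"]); Q,o=cloud("wrist",np.c_[xs,ys],dep,k); Q=Q[o]; Q=Q[Q[:,2]>.003]; r=cv2.minAreaRect((Q[:,:2]*1000).astype(np.float32)); print(round(m["p"],2),r,Q[:,2].max())
    hd=Q[Q[:,2]>.012][:,:2]; bl=Q[Q[:,2]<.008][:,:2]; c=cv2.minAreaRect((hd*1000).astype(np.float32)); print("handle",c,"blade",bl.mean(0))
E
```

```text
time: 26.3
tool_pos: [0.4082, 0.2121, 0.1953]
tcp_rot: [-2.717, -1.574, -0.007]
wrist_force: [1.7, 0.1, 0.3]
width: 0.994
t 26.3 p [0.4082 0.2121 0.1953] psi -29.83 tilt 0.25 q [ 0.42 -0.13  2.09  0.    1.18  0.94] F [1.7 0.1 0.3] w 0.994
0.03 638 (((553.2134399414062, 222.7548828125), 32.1972770690918), array([0.028 , 0.0297, 0.0319]))
0.04 1013 (((553.60205078125, 221.2720489501953), 28.349712371826172), array([0.0382, 0.0397, 0.0414]))
0.05 829 (((553.9661254882812, 222.47894287109375), 20.7557315826416), array([0.0477, 0.0496, 0.0508]))
```

View pics/w12.png

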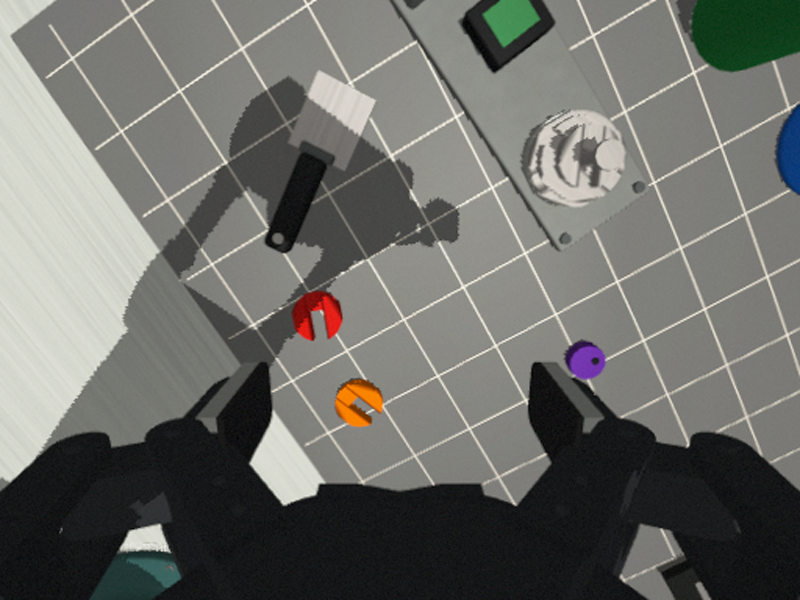

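The stack is good: tops at 30, 40 and 50 mm, all centred within 1 mm. The network missed the scraper, so I'll use depth in its region around (320,160).

```bash
cat >> h.py <<'E'
def tool_fit(dep,k,ctr,zcut,rad=.09,zmin=.004,zmax=.03):
    xx,yy=np.meshgrid(np.arange(512),np.arange(384)); P,ok=cloud("wrist",np.c_[xx.ravel(),yy.ravel()],dep,k)
    Q=P[ok&(P[:,2]>zmin)&(P[:,2]<zmax)&(np.hypot(*(P[:,:2]-ctr).T)<rad)]
    h=Q[Q[:,2]>zcut]; print("all",len(Q),cv2.minAreaRect((Q[:,:2]*1000).astype(np.float32)),"\nhigh",len(h),cv2.minAreaRect((h[:,:2]*1000).astype(np.float32)),"zhi",np.percentile(h[:,2],50).round(4))
    return Q,h
E
python3 - <<'E'
from h import *
pic,dep,k=ld("w12")
print(onplane("wrist",np.array([[300,200],[340,110],[278,238]])*.64,.01,k).round(3))
Q,h=tool_fit(dep,k,[.397,.315],.011)
b=Q[Q[:,2]<.008]; print("blade",len(b),b.mean(0)); (c,v)=cv2.fitLine((h[:,:2]*1000).astype(np.float32),cv2.DIST_L2,0,.01,.01).ravel()[:2],0; print(np.degrees(np.arctan2(c[1],c[0])))
E
```

```text
[[0.369 0.294 0.01 ]
 [0.428 0.333 0.01 ]
 [0.339 0.279 0.01 ]]
all 3046 ((387.3804016113281, 309.59527587890625), (130.57772827148438, 45.432159423828125), 34.425655364990234) 
high 1309 ((367.61029052734375, 295.7027893066406), (81.99932861328125, 24.83063507080078), 35.68312072753906) zhi 0.0173
blade 1700 [0.41898131 0.33149438 0.00504203]
34.16292
```

```bash
python3 - <<'E'
from h import *
go([(.3816,.3056,.08,124.4),(.3816,.3056,.0105,124.4)])
E
```

```text
go (0.3816, 0.3056, 0.08, 124.4) d [ 0.0665 -0.0715  0.1152] a [   0.3    0.  -154.3] q6~ -1.5 rows>= 15
go (0.3816, 0.3056, 0.0105, 124.4) d [ 0.0662 -0.0716  0.1847] a [   0.3    0.  -154.3] q6~ -1.5 rows>= 15
```

```bash
python3 -m inch '[{"dx":0.066,"dy":-0.0716,"dz":0.02,"ax":0.3,"ay":0,"az":-154.3,"fingers":1},{"dx":0.066,"dy":-0.0716,"dz":0.04,"ax":0.3,"ay":0,"az":-154.3,"fingers":1},{"dx":0.066,"dy":-0.0716,"dz":0.08,"ax":0.3,"ay":0,"az":-154.3,"fingers":1},{"dx":0.066,"dy":-0.0716,"dz":0.1,"ax":0.3,"ay":0,"az":-154.3,"fingers":1},{"dx":0.066,"dy":-0.0716,"dz":0.1,"ax":0.3,"ay":0,"az":-154.3,"fingers":1},{"dx":0.066,"dy":-0.0716,"dz":0.1,"ax":0.3,"ay":0,"az":-154.3,"fingers":1},{"dx":0.066,"dy":-0.0716,"dz":0.1,"ax":0.3,"ay":0,"az":-154.3,"fingers":1},{"dx":0.066,"dy":-0.0716,"dz":0.1,"ax":0.3,"ay":0,"az":-154.3,"fingers":1},{"dx":0.066,"dy":-0.0716,"dz":0.1,"ax":0.3,"ay":0,"az":-154.3,"fingers":1},{"dx":0.066,"dy":-0.0716,"dz":0.1,"ax":0.3,"ay":0,"az":-154.3,"fingers":1},{"dx":0.066,"dy":-0.0716,"dz":0.1,"ax":0.3,"ay":0,"az":-154.3,"fingers":1},{"dx":0.066,"dy":-0.0716,"dz":0.1,"ax":0.3,"ay":0,"az":-154.3,"fingers":1},{"dx":0.066,"dy":-0.0716,"dz":0.1,"ax":0.3,"ay":0,"az":-154.3,"fingers":1},{"dx":0.066,"dy":-0.0716,"dz":0.1,"ax":0.3,"ay":0,"az":-154.3,"fingers":1},{"dx":0.066,"dy":-0.0716,"dz":0.1,"ax":0.3,"ay":0,"az":-154.3,"fingers":1},{"dx":0.066,"dy":-0.0716,"dz":0.1,"ax":0.3,"ay":0,"az":-154.3,"fingers":1},{"dx":0.066,"dy":-0.0716,"dz":0.1,"ax":0.3,"ay":0,"az":-154.3,"fingers":1}]'; python3 - <<'E'
from h import *
rep(); pic,dep,k=snap("w13",False); Q,h=tool_fit(dep,k,[.385,.31],.011); go([(.3816,.3056,.0105,124.4)])
E
```

```text
time: 28.52
tool_pos: [0.3818, 0.3052, 0.0948]
tcp_rot: [-0.927, 3.002, -0.001]
wrist_force: [0.4, -1.0, 0.5]
width: 0.999
t 28.52 p [0.3818 0.3052 0.0948] psi 124.32 tilt 0.04 q [ 0.62  0.04  2.13 -0.    0.97 -1.55] F [ 0.4 -1.   0.5] w 0.999
all 4450 ((386.8170166015625, 309.77740478515625), (129.58831787109375, 45.94239044189453), 34.20450973510742) 
high 2346 ((366.9980163574219, 296.3146057128906), (80.51942443847656, 25.348533630371094), 34.09833908081055) zhi 0.0173
go (0.3816, 0.3056, 0.0105, 124.4) d [-0.0002  0.0005  0.0844] a [-0.   0.  -0.1] q6~ -1.5 rows>= 2
```

```bash
python3 -m inch '[{"dx":0,"dy":0.0003,"dz":0.05,"ax":0,"ay":0,"az":0,"fingers":0},{"dx":0,"dy":0.0003,"dz":0.07,"ax":0,"ay":0,"az":0,"fingers":0},{"dx":0,"dy":0.0003,"dz":0.08,"ax":0,"ay":0,"az":0,"fingers":0},{"dx":0,"dy":0.0003,"dz":0.085,"ax":0,"ay":0,"az":0,"fingers":0},{"dx":0,"dy":0.0003,"dz":0.085,"ax":0,"ay":0,"az":0,"fingers":0},{"dx":0,"dy":0.0003,"dz":0.085,"ax":0,"ay":0,"az":0,"fingers":-1},{"dx":0,"dy":0.0003,"dz":0.085,"ax":0,"ay":0,"az":0,"fingers":-1},{"dx":0,"dy":0.0003,"dz":0.085,"ax":0,"ay":0,"az":0,"fingers":-1},{"dx":0,"dy":0.0003,"dz":0.085,"ax":0,"ay":0,"az":0,"fingers":-1},{"dx":0,"dy":0.0003,"dz":0.085,"ax":0,"ay":0,"az":0,"fingers":-1},{"dx":0,"dy":0.0003,"dz":0.085,"ax":0,"ay":0,"az":0,"fingers":-1},{"dx":0,"dy":0.0003,"dz":0.085,"ax":0,"ay":0,"az":0,"fingers":-1}]' 70; python3 - <<'E'
from h import *
rep(); 
# seats from top estimate: tray centre, yaw 2.5 ; spanner seat at? use wrist w2 picture orthophoto
pic,dep,k=ld("w2"); A=rect(pic,k,.46,.63,-.37,-.16,.015,.35); cv2.imwrite("pics/tray.png",A); print(A.shape)
E
```

```text
time: 30.08
tool_pos: [0.3824, 0.3059, 0.0112]
tcp_rot: [-0.927, 2.999, 0.0]
wrist_force: [-0.7, -0.9, 6.0]
width: 0.206
t 30.07 p [0.3824 0.3059 0.0112] psi 124.34 tilt 0.13 q [ 0.62  0.17  2.18 -0.    0.79 -1.55] F [-0.7 -0.9  6. ] w 0.206
(486, 600, 3)
```

```bash
python3 - <<'E'
from h import *
go([(.60,-.39,.19,2.5)])
E
python3 -m inch '[{"dx":0,"dy":0,"dz":-0.03,"ax":0,"ay":0,"az":0,"fingers":-1},{"dx":0,"dy":0,"dz":-0.08,"ax":0,"ay":0,"az":0,"fingers":-1},{"dx":0,"dy":0,"dz":-0.14,"ax":0,"ay":0,"az":0,"fingers":-1},{"dx":0,"dy":0,"dz":-0.18,"ax":0,"ay":0,"az":0,"fingers":-1},{"dx":0,"dy":0,"dz":-0.18,"ax":0,"ay":0,"az":0,"fingers":-1}]'; python3 - <<'E'
from h import *
rep(); go([(.60,-.39,.19,2.5)])
E
```

```text
go (0.6, -0.39, 0.19, 2.5) d [ 0.2125 -0.6975 -0.1788] a [1.000e-01 1.000e-01 1.218e+02] q6~ -0.62 rows>= 13
time: 30.7
tool_pos: [0.3845, 0.3076, 0.1958]
tcp_rot: [-0.924, 2.991, 0.005]
wrist_force: [0.5, 0.1, -1.1]
width: 0.204
t 30.7 p [0.3845 0.3076 0.1958] psi 124.34 tilt 0.65 q [ 0.62 -0.07  2.03 -0.    1.16 -1.55] F [ 0.5  0.1 -1.1] w 0.204
go (0.6, -0.39, 0.19, 2.5) d [ 0.2157 -0.6976  0.0036] a [  0.7   0.4 121.8] q6~ -0.62 rows>= 12
```

```bash
python3 -m inch '[{"dx":0.018,"dy":-0.058,"dz":0.003,"ax":0.7,"ay":0.4,"az":10,"fingers":-1},{"dx":0.036,"dy":-0.116,"dz":0.003,"ax":0.7,"ay":0.4,"az":20,"fingers":-1},{"dx":0.054,"dy":-0.174,"dz":0.003,"ax":0.7,"ay":0.4,"az":30,"fingers":-1},{"dx":0.072,"dy":-0.232,"dz":0.003,"ax":0.7,"ay":0.4,"az":40,"fingers":-1},{"dx":0.09,"dy":-0.29,"dz":0.003,"ax":0.7,"ay":0.4,"az":50,"fingers":-1},{"dx":0.108,"dy":-0.348,"dz":0.003,"ax":0.7,"ay":0.4,"az":60,"fingers":-1},{"dx":0.126,"dy":-0.406,"dz":0.003,"ax":0.7,"ay":0.4,"az":70,"fingers":-1},{"dx":0.144,"dy":-0.464,"dz":0.003,"ax":0.7,"ay":0.4,"az":80,"fingers":-1},{"dx":0.162,"dy":-0.522,"dz":0.003,"ax":0.7,"ay":0.4,"az":90,"fingers":-1},{"dx":0.18,"dy":-0.58,"dz":0.003,"ax":0.7,"ay":0.4,"az":100,"fingers":-1},{"dx":0.198,"dy":-0.638,"dz":0.003,"ax":0.7,"ay":0.4,"az":110,"fingers":-1},{"dx":0.2157,"dy":-0.6976,"dz":0.003,"ax":0.7,"ay":0.4,"az":121.8,"fingers":-1},{"dx":0.2157,"dy":-0.6976,"dz":0.003,"ax":0.7,"ay":0.4,"az":121.8,"fingers":-1},{"dx":0.2157,"dy":-0.6976,"dz":0.003,"ax":0.7,"ay":0.4,"az":121.8,"fingers":-1},{"dx":0.2157,"dy":-0.6976,"dz":0.003,"ax":0.7,"ay":0.4,"az":121.8,"fingers":-1}]'; python3 - <<'E'
from h import *
rep(); pic,dep,k=snap("w14",True)
E
```

```text
time: 32.58
tool_pos: [0.5994, -0.3883, 0.1897]
tcp_rot: [-2.168, -2.271, 0.0]
wrist_force: [-0.3, -0.2, -2.0]
width: 0.206
t 32.58 p [ 0.5994 -0.3883  0.1897] psi 2.65 tilt 0.1 q [-0.61  0.36  1.55  0.    1.23 -0.66] F [-0.3 -0.2 -2. ] w 0.206
```

View pics/w14.png

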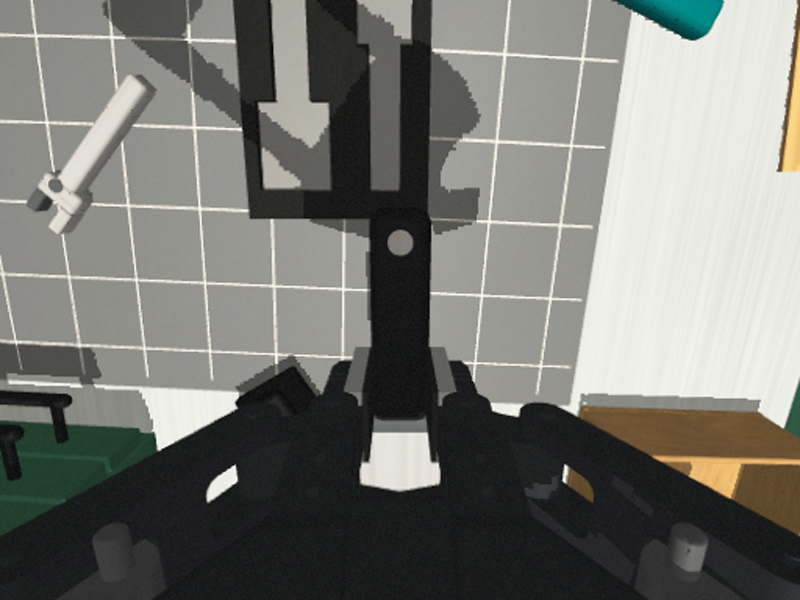

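The tray's near end is in view: the scraper cutout's wide end has corners (262,188) and (331,190), and the spanner cutout's end is at (371-401,190). The held scraper points square at the tray, and the spanner lies at (90,155). I'll measure with depth.

```bash
cat > tray.py <<'E'
from h import *
import sys
def tray(name,yawd,zs=(.0115,.019)):
    pic,dep,k=ld(name); xx,yy=np.meshgrid(np.arange(512),np.arange(384)); P,ok=cloud("wrist",np.c_[xx.ravel(),yy.ravel()],dep,k)
    a=np.radians(yawd); M=np.array([[np.cos(a),np.sin(a)],[-np.sin(a),np.cos(a)]]); o=np.array([.547,-.263])
    t=(P[:,:2]-o)@M.T*1000; ins=ok&(abs(t[:,0])<75)&(abs(t[:,1])<95)&(pic.reshape(-1,3).max(1)<75)&(P[:,2]<.03)
    top=ins&(P[:,2]>zs[0])&(P[:,2]<zs[1])
    T=t[top]; print("top n",len(T),"z",np.median(P[top][:,2]))
    for y0 in range(-88,90,8):
        x=np.sort(T[abs(T[:,1]-y0)<2][:,0])
        if len(x)<8: continue
        i=np.where(np.diff(x)>6)[0]; print("y",y0,"x",x[0].round(1),[(x[j].round(1),x[j+1].round(1)) for j in i],x[-1].round(1))
    for x0 in range(-60,64,6):
        y=np.sort(T[abs(T[:,0]-x0)<2][:,1])
        if len(y)<8: continue
        i=np.where(np.diff(y)>6)[0]; print("x",x0,"y",y[0].round(1),[(y[j].round(1),y[j+1].round(1)) for j in i],y[-1].round(1))
if __name__=="__main__": tray(sys.argv[1],float(sys.argv[2]))
E
python3 tray.py w14 2.5; python3 - <<'E'
from h import *
pic,dep,k=ld("w14"); p,Rm,s=pose()
xx,yy=np.meshgrid(np.arange(512),np.arange(384)); P,ok=cloud("wrist",np.c_[xx.ravel(),yy.ravel()],dep,k); T=(P-p)@Rm
h=ok&(abs(T[:,1])<.02)&(T[:,0]>-.02)&(T[:,0]<.09)&(P[:,2]>.16)&(P[:,2]<.22); g=T[h]; print("handle tool: x",g[:,0].min(),g[:,0].max(),"z",np.median(g[:,2]))
for x0 in np.arange(.015,.06,.01): q=g[abs(g[:,0]-x0)<.003]; print(x0.round(3),q[:,1].min().round(4),q[:,1].max().round(4),np.median(q[:,2]).round(4))
Q,h=tool_fit(dep,k,[.3745,-.315],.004,.1)
E
```

```text
top n 9666 z 0.014818863133647723
y -88 x -64.3 [] 23.0
y -80 x -64.8 [] 64.8
y -72 x -64.2 [] 64.7
y -64 x -64.2 [(np.float64(-54.6), np.float64(-3.7)), (np.float64(23.3), np.float64(45.5))] 64.6
y -56 x -63.5 [(np.float64(-54.8), np.float64(-4.5)), (np.float64(23.3), np.float64(45.5))] 64.3
y -48 x -64.4 [(np.float64(-54.7), np.float64(-4.5)), (np.float64(23.5), np.float64(45.4))] 64.2
y -40 x -64.5 [(np.float64(-54.6), np.float64(-4.1)), (np.float64(23.5), np.float64(45.4))] 65.1
y -32 x -63.7 [(np.float64(-54.8), np.float64(-3.7)), (np.float64(23.5), np.float64(45.3))] 65.0
y -24 x -64.7 [(np.float64(-55.0), np.float64(-4.4)), (np.float64(23.5), np.float64(45.3))] 64.8
y -16 x -65.4 [(np.float64(-54.8), np.float64(-3.3)), (np.float64(22.8), np.float64(45.3))] 64.6
y -8 x -64.2 [(np.float64(-41.9), np.float64(-16.6)), (np.float64(22.9), np.float64(45.2))] 64.5
y 0 x -64.4 [(np.float64(-41.7), np.float64(-16.5)), (np.float64(23.0), np.float64(45.2))] 64.4
y 8 x -64.2 [(np.float64(-41.8), np.float64(-16.0)), (np.float64(23.1), np.float64(45.2))] 65.3
y 16 x -64.6 [(np.float64(-42.3)
[... 967 characters left out ...]
87.2 [] 53.1
x 12 y -87.3 [] 53.3
x 18 y -87.2 [(np.float64(27.0), np.float64(49.6))] 52.5
x 24 y -87.0 [] 27.0
x 30 y -80.4 [] -68.3
x 36 y -79.4 [] -68.3
x 42 y -79.3 [] -68.2
x 48 y -79.3 [] 27.1
x 54 y -79.2 [] 53.5
x 60 y -80.3 [] 53.2
handle tool: x -0.01996968109483769 0.056766554092426216 z -0.00590624117793753
0.015 -0.0114 0.0086 -0.0056
0.025 -0.0112 0.0084 -0.0057
0.035 -0.011 0.0087 -0.0057
0.045 -0.0114 0.0085 -0.006
0.055 -0.0112 0.0083 -0.0049
all 2514 ((383.72003173828125, -323.4289245605469), (129.11041259765625, 58.36922073364258), 45.01482391357422) 
high 2514 ((383.72003173828125, -323.4289245605469), (129.11041259765625, 58.36922073364258), 45.01482391357422) zhi 0.0155
```

```bash
python3 - <<'E'
from h import *
go([(.5186,-.256,.06,2.7),(.5186,-.256,.0182,2.7)])
E
```

```text
go (0.5186, -0.256, 0.06, 2.7) d [ 0.1358 -0.0748  0.1304] a [-0. -0. -0.] q6~ -0.51 rows>= 4
go (0.5186, -0.256, 0.0182, 2.7) d [ 0.1358 -0.0747  0.1722] a [-0. -0. -0.] q6~ -0.51 rows>= 4
```

```bash
python3 -m inch '[{"dx":0.05,"dy":-0.027,"dz":0.03,"ax":0,"ay":0,"az":0,"fingers":-1},{"dx":0.1,"dy":-0.055,"dz":0.06,"ax":0,"ay":0,"az":0,"fingers":-1},{"dx":0.136,"dy":-0.0748,"dz":0.1,"ax":0,"ay":0,"az":0,"fingers":-1},{"dx":0.136,"dy":-0.0748,"dz":0.13,"ax":0,"ay":0,"az":0,"fingers":-1},{"dx":0.136,"dy":-0.0748,"dz":0.14,"ax":0,"ay":0,"az":0,"fingers":-1},{"dx":0.136,"dy":-0.0748,"dz":0.145,"ax":0,"ay":0,"az":0,"fingers":-1},{"dx":0.136,"dy":-0.0748,"dz":0.145,"ax":0,"ay":0,"az":0,"fingers":-1},{"dx":0.136,"dy":-0.0748,"dz":0.145,"ax":0,"ay":0,"az":0,"fingers":-1}]'; python3 - <<'E'
from h import *
rep(); p,Rm,s=pose(); go([(.5186,-.256,.0182,2.7)])
pic,dep,k=snap("w15",False)
xx,yy=np.meshgrid(np.arange(512),np.arange(384)); P,ok=cloud("wrist",np.c_[xx.ravel(),yy.ravel()],dep,k); T=(P-p)@Rm
h=ok&(abs(T[:,1])<.02)&(T[:,0]>-.02)&(T[:,0]<.09)&(T[:,2]>-.012)&(T[:,2]<.002); g=T[h]; print("handle x max",g[:,0].max())
for x0 in np.arange(.015,.06,.01): q=g[abs(g[:,0]-x0)<.003]; print(x0.round(3),q[:,1].min().round(4),q[:,1].max().round(4),np.median(q[:,2]).round(4))
a=np.radians(2.5); M=np.array([[np.cos(a),np.sin(a)],[-np.sin(a),np.cos(a)]]); H=(P[h][:,:2]-[.547,-.263])@M.T*1000; print("tray frame handle y max",H[:,1].max(),"x",np.percentile(H[H[:,1]>20][:,0],[1,99]))
E
python3 tray.py w15 2.5 | tail -45 | grep -E "^y (2|3|4|5|6|7)|^x -(3|2)"
```

```text
time: 33.62
tool_pos: [0.5199, -0.2568, 0.0468]
tcp_rot: [2.169, 2.271, 0.001]
wrist_force: [0.7, -0.3, -1.0]
width: 0.205
t 33.62 p [ 0.5199 -0.2568  0.0468] psi 2.63 tilt 0.1 q [-0.5   0.27  1.97  0.    0.9  -0.55] F [ 0.7 -0.3 -1. ] w 0.205
go (0.5186, -0.256, 0.0182, 2.7) d [ 0.0009 -0.0013  0.0286] a [ 0.1  0.1 -0.1] q6~ -0.51 rows>= 1
handle x max 0.05672329947814105
0.015 -0.0111 0.0088 -0.0063
0.025 -0.0109 0.0086 -0.0063
0.035 -0.0107 0.0084 -0.0064
0.045 -0.0111 0.0088 -0.0066
0.055 -0.011 0.0086 -0.0054
tray frame handle y max 64.08528152530499 x [-37.84921604 -18.28724701]
y 24 x -64.5 [(np.float64(-42.1), np.float64(-15.3)), (np.float64(24.3), np.float64(44.9))] 65.8
y 32 x -64.3 [(np.float64(-41.9), np.float64(-15.5)), (np.float64(16.0), np.float64(52.3))] 65.9
y 40 x -64.4 [(np.float64(-41.8), np.float64(-15.6)), (np.float64(16.2), np.float64(52.3))] 65.7
y 48 x -64.3 [(np.float64(-41.9), np.float64(-15.2)), (np.float64(16.1), np.float64(52.6))] 65.3
y 56 x -64.3 [(np.float64(-41.8), np.float64(-16.0)), (np.float64(15.6), np.float64(52.5))] 65.3
y 64 x -64.5 [(np.float64(-42.1), np.float64(-16.8)), (np.float64(15.8), np.float64(52.1))] 65.2
y 72 x -64.3 [] 65.7
x -36 y 67.6 [] 87.6
x -30 y 67.7 [] 87.7
x -24 y 67.7 [] 87.7
```

```bash
python3 -m inch '[{"dx":0.001,"dy":-0.001,"dz":0.006,"ax":0,"ay":0,"az":0,"fingers":-1},{"dx":0.001,"dy":-0.001,"dz":0.012,"ax":0,"ay":0,"az":0,"fingers":-1},{"dx":0.001,"dy":-0.001,"dz":0.018,"ax":0,"ay":0,"az":0,"fingers":-1},{"dx":0.001,"dy":-0.001,"dz":0.023,"ax":0,"ay":0,"az":0,"fingers":-1},{"dx":0.001,"dy":-0.001,"dz":0.027,"ax":0,"ay":0,"az":0,"fingers":-1},{"dx":0.001,"dy":-0.001,"dz":0.03,"ax":0,"ay":0,"az":0,"fingers":-1},{"dx":0.001,"dy":-0.001,"dz":0.03,"ax":0,"ay":0,"az":0,"fingers":-1}]'; python3 - <<'E'
from h import *
rep()
E
```

```text
time: 34.55
tool_pos: [0.5186, -0.2558, 0.0172]
tcp_rot: [2.169, 2.271, 0.0]
wrist_force: [-2.3, 1.6, 4.1]
width: 0.202
t 34.55 p [ 0.5186 -0.2558  0.0172] psi 2.63 tilt 0.06 q [-0.5   0.3   1.99  0.    0.85 -0.55] F [-2.3  1.6  4.1] w 0.202
```

```bash
python3 -m inch '[{"dx":0,"dy":0,"dz":0,"ax":0,"ay":0,"az":0,"fingers":0},{"dx":0,"dy":0,"dz":0,"ax":0,"ay":0,"az":0,"fingers":0},{"dx":0,"dy":0,"dz":0,"ax":0,"ay":0,"az":0,"fingers":0},{"dx":0,"dy":0,"dz":-0.03,"ax":0,"ay":0,"az":0,"fingers":0},{"dx":0,"dy":0,"dz":-0.09,"ax":0,"ay":0,"az":0,"fingers":1},{"dx":-0.05,"dy":-0.02,"dz":-0.15,"ax":0,"ay":0,"az":0,"fingers":1},{"dx":-0.1,"dy":-0.05,"dz":-0.2,"ax":0,"ay":0,"az":0,"fingers":1},{"dx":-0.13,"dy":-0.06,"dz":-0.2,"ax":0,"ay":0,"az":0,"fingers":1},{"dx":-0.13,"dy":-0.06,"dz":-0.2,"ax":0,"ay":0,"az":0,"fingers":1},{"dx":-0.13,"dy":-0.06,"dz":-0.2,"ax":0,"ay":0,"az":0,"fingers":1}]'; python3 - <<'E'
from h import *
rep(); pic,dep,k=snap("w16",True)
Q,h=tool_fit(dep,k,[.3745,-.311],.012,.08,.006,.03)
hi=Q[Q[:,2]>.012]; c=hi.mean(0); print(c)
Q2,h2=tool_fit(dep,k,[.5177,-.2643],.02,.08,.020,.04); print(h2[:,2].mean())
E
```

```text
time: 35.8
tool_pos: [0.4641, -0.3879, 0.2166]
tcp_rot: [-2.171, -2.271, -0.001]
wrist_force: [0.1, 0.6, -0.2]
width: 0.999
t 35.8 p [ 0.4641 -0.3879  0.2166] psi 2.58 tilt 0.05 q [-0.74  0.14  1.78  0.    1.22 -0.78] F [ 0.1  0.6 -0.2] w 0.999
all 1744 ((370.7059631347656, -312.003662109375), (129.27992248535156, 31.766096115112305), 49.821693420410156) 
high 1618 ((370.7059631347656, -312.003662109375), (129.27992248535156, 31.766096115112305), 49.821693420410156) zhi 0.0156
[ 0.37008605 -0.31380584  0.01550103]
all 1245 ((516.556640625, -239.62112426757812), (20.097761154174805, 79.28245544433594), 2.7846577167510986) 
high 1245 ((516.556640625, -239.62112426757812), (20.097761154174805, 79.28245544433594), 2.7846577167510986) zhi 0.0234
0.023272118832265574
```

View pics/w16.png

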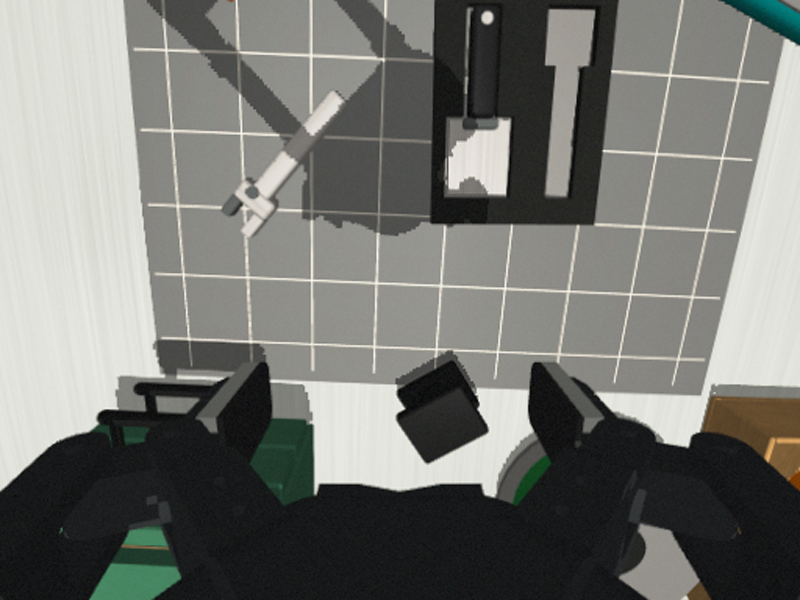

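The scraper is seated: its handle top is at 23.4 mm (24 nominal) and it is parallel to the cutout. The spanner's head points towards about -130°, and the last joint's range rules out a direct placing. So I'll turn it 90° on the bench first, then regrasp.

```bash
python3 - <<'E'
from h import *
go([(.3642,-.3196,.06,-40.2),(.3642,-.3196,.005,-40.2)])
E
```

```text
go (0.3642, -0.3196, 0.06, -40.2) d [ 0.0718 -0.0967  0.1561] a [-0.  -0.1 42.8] q6~ -0.02 rows>= 5
go (0.3642, -0.3196, 0.005, -40.2) d [ 0.0717 -0.0967  0.2111] a [-0.  -0.1 42.8] q6~ -0.02 rows>= 5
```

```bash
python3 -m inch '[{"dx":0.072,"dy":-0.097,"dz":0.05,"ax":0,"ay":0,"az":42.8,"fingers":0},{"dx":0.072,"dy":-0.097,"dz":0.1,"ax":0,"ay":0,"az":42.8,"fingers":0},{"dx":0.072,"dy":-0.097,"dz":0.13,"ax":0,"ay":0,"az":42.8,"fingers":0},{"dx":0.072,"dy":-0.097,"dz":0.16,"ax":0,"ay":0,"az":42.8,"fingers":0},{"dx":0.072,"dy":-0.097,"dz":0.18,"ax":0,"ay":0,"az":42.8,"fingers":0},{"dx":0.072,"dy":-0.097,"dz":0.195,"ax":0,"ay":0,"az":42.8,"fingers":0},{"dx":0.072,"dy":-0.097,"dz":0.205,"ax":0,"ay":0,"az":42.8,"fingers":0},{"dx":0.072,"dy":-0.097,"dz":0.211,"ax":0,"ay":0,"az":42.8,"fingers":0},{"dx":0.072,"dy":-0.097,"dz":0.211,"ax":0,"ay":0,"az":42.8,"fingers":0},{"dx":0.072,"dy":-0.097,"dz":0.211,"ax":0,"ay":0,"az":42.8,"fingers":-1},{"dx":0.072,"dy":-0.097,"dz":0.211,"ax":0,"ay":0,"az":42.8,"fingers":-1},{"dx":0.072,"dy":-0.097,"dz":0.211,"ax":0,"ay":0,"az":42.8,"fingers":-1},{"dx":0.072,"dy":-0.097,"dz":0.211,"ax":0,"ay":0,"az":42.8,"fingers":-1},{"dx":0.072,"dy":-0.097,"dz":0.211,"ax":0,"ay":0,"az":42.8,"fingers":-1},{"dx":0.072,"dy":-0.097,"dz":0.211,"ax":0,"ay":0,"az":42.8,"fingers":-1}]' 70; python3 - <<'E'
from h import *
rep(); go([(.385,-.325,.05,-130.2),(.385,-.325,.006,-130.2)])
E
```

```text
time: 37.72
tool_pos: [0.3644, -0.32, 0.006]
tcp_rot: [2.849, 1.324, 0.001]
wrist_force: [-0.8, 0.4, 7.0]
width: 0.165
t 37.73 p [ 0.3644 -0.32    0.006 ] psi -40.17 tilt 0.05 q [-0.77  0.17  2.19  0.    0.78 -0.07] F [-0.8  0.4  7. ] w 0.165
go (0.385, -0.325, 0.05, -130.2) d [ 0.0095  0.019  -0.0439] a [-0.  -0.1 90. ] q6~ 1.57 rows>= 9
go (0.385, -0.325, 0.006, -130.2) d [0.0094 0.019  0.0001] a [-0.  -0.1 90. ] q6~ 1.57 rows>= 9
```

```bash
python3 -m inch '[{"dx":0,"dy":0,"dz":-0.04,"ax":0,"ay":0,"az":0,"fingers":-1},{"dx":0.0095,"dy":0.019,"dz":-0.045,"ax":0,"ay":0,"az":90,"fingers":-1},{"dx":0.0095,"dy":0.019,"dz":-0.045,"ax":0,"ay":0,"az":90,"fingers":-1},{"dx":0.0095,"dy":0.019,"dz":-0.045,"ax":0,"ay":0,"az":90,"fingers":-1},{"dx":0.0095,"dy":0.019,"dz":-0.045,"ax":0,"ay":0,"az":90,"fingers":-1},{"dx":0.0095,"dy":0.019,"dz":-0.045,"ax":0,"ay":0,"az":90,"fingers":-1},{"dx":0.0095,"dy":0.019,"dz":-0.045,"ax":0,"ay":0,"az":90,"fingers":-1},{"dx":0.0095,"dy":0.019,"dz":-0.045,"ax":0,"ay":0,"az":90,"fingers":-1},{"dx":0.0095,"dy":0.019,"dz":-0.045,"ax":0,"ay":0,"az":90,"fingers":-1},{"dx":0.0095,"dy":0.019,"dz":-0.045,"ax":0,"ay":0,"az":90,"fingers":-1},{"dx":0.0095,"dy":0.019,"dz":-0.045,"ax":0,"ay":0,"az":90,"fingers":-1},{"dx":0.0095,"dy":0.019,"dz":-0.025,"ax":0,"ay":0,"az":90,"fingers":-1},{"dx":0.0095,"dy":0.019,"dz":-0.01,"ax":0,"ay":0,"az":90,"fingers":-1},{"dx":0.0095,"dy":0.019,"dz":-0.002,"ax":0,"ay":0,"az":90,"fingers":-1},{"dx":0.0095,"dy":0.019,"dz":0.0005,"ax":0,"ay":0,"az":90,"fingers":-1},{"dx":0.0095,"dy":0.019,"dz":0.0005,"ax":0,"ay":0,"az":90,"fingers":-1}]'; python3 - <<'E'
from h import *
rep()
E
```

```text
time: 39.72
tool_pos: [0.385, -0.3249, 0.0061]
tcp_rot: [-2.95, 1.078, 0.0]
wrist_force: [-1.2, 1.6, 3.3]
width: 0.163
t 39.73 p [ 0.385  -0.3249  0.0061] psi -130.14 tilt 0.05 q [-0.75  0.2   2.15  0.    0.79  1.52] F [-1.2  1.6  3.3] w 0.163
```

```bash
python3 -m inch '[{"dx":0,"dy":0,"dz":0,"ax":0,"ay":0,"az":0,"fingers":0},{"dx":0,"dy":0,"dz":0,"ax":0,"ay":0,"az":0,"fingers":0},{"dx":0,"dy":0,"dz":0,"ax":0,"ay":0,"az":0,"fingers":0},{"dx":0,"dy":0,"dz":-0.04,"ax":0,"ay":0,"az":0,"fingers":0},{"dx":0,"dy":0,"dz":-0.1,"ax":0,"ay":0,"az":0,"fingers":0},{"dx":0,"dy":0,"dz":-0.1,"ax":0,"ay":0,"az":-90,"fingers":0},{"dx":0,"dy":0,"dz":-0.1,"ax":0,"ay":0,"az":-90,"fingers":0},{"dx":0,"dy":0,"dz":-0.1,"ax":0,"ay":0,"az":-90,"fingers":0},{"dx":0,"dy":0,"dz":-0.1,"ax":0,"ay":0,"az":-90,"fingers":0},{"dx":0,"dy":0,"dz":-0.1,"ax":0,"ay":0,"az":-90,"fingers":0},{"dx":0,"dy":0,"dz":-0.1,"ax":0,"ay":0,"az":-90,"fingers":0},{"dx":0,"dy":0,"dz":-0.1,"ax":0,"ay":0,"az":-90,"fingers":0},{"dx":0,"dy":0,"dz":-0.1,"ax":0,"ay":0,"az":-90,"fingers":0},{"dx":0,"dy":0,"dz":-0.1,"ax":0,"ay":0,"az":-90,"fingers":0}]'
python3 -m inch '[{"dx":0,"dy":0,"dz":0,"ax":0,"ay":0,"az":-90,"fingers":0},{"dx":0,"dy":0,"dz":0,"ax":0,"ay":0,"az":-90,"fingers":0},{"dx":0,"dy":0,"dz":0,"ax":0,"ay":0,"az":-90,"fingers":0},{"dx":0,"dy":0,"dz":0,"ax":0,"ay":0,"az":-90,"fingers":0},{"dx":0,"dy":0,"dz":0,"ax":0,"ay":0,"az":-90,"fingers":0},{"dx":0,"dy":0,"dz":0,"ax":0,"ay":0,"az":-90,"fingers":0},{"dx":0,"dy":0,"dz":0,"ax":0,"ay":0,"az":-90,"fingers":0},{"dx":0,"dy":0,"dz":0,"ax":0,"ay":0,"az":-90,"fingers":0},{"dx":0,"dy":0,"dz":0,"ax":0,"ay":0,"az":-90,"fingers":0},{"dx":0,"dy":0,"dz":0,"ax":0,"ay":0,"az":-90,"fingers":0}]'
python3 - <<'E'
from h import *
rep(); pic,dep,k=snap("w17",False); Q,h=tool_fit(dep,k,[.385,-.325],.012,.085,.006,.03)
E
```

```text
time: 41.48
tool_pos: [0.385, -0.325, 0.106]
tcp_rot: [-2.846, -1.329, -0.001]
wrist_force: [0.1, 0.5, 0.2]
width: 0.498
time: 42.72
tool_pos: [0.385, -0.325, 0.1059]
tcp_rot: [1.074, 2.952, 0.001]
wrist_force: [-1.3, -0.9, 0.2]
width: 0.503
t 42.73 p [ 0.385  -0.325   0.1059] psi 50.0 tilt 0.05 q [-0.75  0.06  2.09  0.    1.   -1.62] F [-1.3 -0.9  0.2] w 0.503
all 2892 ((392.7333679199219, -332.47650146484375), (31.85730743408203, 129.1470947265625), 50.83296203613281) 
high 2863 ((392.7333679199219, -332.47650146484375), (31.85730743408203, 129.1470947265625), 50.83296203613281) zhi 0.0154
```

```bash
python3 -m inch '[{"dx":-0.0007,"dy":-0.0005,"dz":0.05,"ax":0,"ay":0,"az":-0.4,"fingers":0},{"dx":-0.0007,"dy":-0.0005,"dz":0.08,"ax":0,"ay":0,"az":-0.4,"fingers":0},{"dx":-0.0007,"dy":-0.0005,"dz":0.092,"ax":0,"ay":0,"az":-0.4,"fingers":0},{"dx":-0.0007,"dy":-0.0005,"dz":0.096,"ax":0,"ay":0,"az":-0.4,"fingers":0},{"dx":-0.0007,"dy":-0.0005,"dz":0.096,"ax":0,"ay":0,"az":-0.4,"fingers":0},{"dx":-0.0007,"dy":-0.0005,"dz":0.096,"ax":0,"ay":0,"az":-0.4,"fingers":-1},{"dx":-0.0007,"dy":-0.0005,"dz":0.096,"ax":0,"ay":0,"az":-0.4,"fingers":-1},{"dx":-0.0007,"dy":-0.0005,"dz":0.096,"ax":0,"ay":0,"az":-0.4,"fingers":-1},{"dx":-0.0007,"dy":-0.0005,"dz":0.096,"ax":0,"ay":0,"az":-0.4,"fingers":-1},{"dx":-0.0007,"dy":-0.0005,"dz":0.096,"ax":0,"ay":0,"az":-0.4,"fingers":-1},{"dx":-0.0007,"dy":-0.0005,"dz":0.096,"ax":0,"ay":0,"az":-0.4,"fingers":-1},{"dx":-0.0007,"dy":-0.0005,"dz":0.03,"ax":0,"ay":0,"az":-0.4,"fingers":-1},{"dx":-0.0007,"dy":-0.0005,"dz":0,"ax":0,"ay":0,"az":-0.4,"fingers":-1},{"dx":-0.0007,"dy":-0.0005,"dz":0,"ax":0,"ay":0,"az":-0.4,"fingers":-1}]' 80; python3 - <<'E'
from h import *
rep(); s=(.5813,-.2618); a=np.radians(92.7); go([(s[0]+.01*np.cos(a),s[1]+.01*np.sin(a),.08,2.7)])
E
```

```text
time: 44.52
tool_pos: [0.3875, -0.3279, 0.1098]
tcp_rot: [1.063, 2.949, -0.004]
wrist_force: [0.2, -0.8, -1.9]
width: 0.149
t 44.52 p [ 0.3875 -0.3279  0.1098] psi 50.36 tilt 0.45 q [-0.75  0.05  2.08  0.    1.   -1.63] F [ 0.2 -0.8 -1.9] w 0.149
go (np.float64(0.5808289354929036), np.float64(-0.25181110125038025), 0.08, 2.7) d [-0.1001  0.182   0.0306] a [ 0.2  0.4 47.7] q6~ -0.46 rows>= 5
```

```bash
python3 -m inch '[{"dx":-0.02,"dy":0.036,"dz":0,"ax":0.2,"ay":0.4,"az":10,"fingers":-1},{"dx":-0.04,"dy":0.072,"dz":0,"ax":0.2,"ay":0.4,"az":20,"fingers":-1},{"dx":-0.06,"dy":0.109,"dz":0,"ax":0.2,"ay":0.4,"az":30,"fingers":-1},{"dx":-0.08,"dy":0.145,"dz":0,"ax":0.2,"ay":0.4,"az":40,"fingers":-1},{"dx":-0.1,"dy":0.182,"dz":0.02,"ax":0.2,"ay":0.4,"az":47.7,"fingers":-1},{"dx":-0.1,"dy":0.182,"dz":0.05,"ax":0.2,"ay":0.4,"az":47.7,"fingers":-1},{"dx":-0.1,"dy":0.182,"dz":0.058,"ax":0.2,"ay":0.4,"az":47.7,"fingers":-1},{"dx":-0.1,"dy":0.182,"dz":0.058,"ax":0.2,"ay":0.4,"az":47.7,"fingers":-1},{"dx":-0.1,"dy":0.182,"dz":0.058,"ax":0.2,"ay":0.4,"az":47.7,"fingers":-1}]'; cat > sp.py <<'E'
from h import *
rep(); p,Rm,s=pose(); pic,dep,k=snap("w18",False)
xx,yy=np.meshgrid(np.arange(512),np.arange(384)); P,ok=cloud("wrist",np.c_[xx.ravel(),yy.ravel()],dep,k); T=(P-p)@Rm
h=ok&(abs(T[:,1])<.025)&(T[:,0]>-.02)&(T[:,0]<.09)&(T[:,2]>-.014)&(T[:,2]<.004); g=T[h]; print("head x max tool",g[:,0].max().round(4))
for x0 in np.arange(.012,.056,.008): q=g[abs(g[:,0]-x0)<.002]; print(x0.round(3),q[:,1].min().round(4),q[:,1].max().round(4),np.median(q[:,2]).round(4))
a=np.radians(2.5); M=np.array([[np.cos(a),np.sin(a)],[-np.sin(a),np.cos(a)]]); H=(P[h][:,:2]-[.547,-.263])@M.T*1000; print("tray frame: y max",H[:,1].max().round(1))
for y0 in (14,24,34,44,54,60): q=H[abs(H[:,1]-y0)<2][:,0]; print(y0,q.min().round(1),q.max().round(1))
E
python3 sp.py; python3 tray.py w18 2.5 | grep -E "^y (2|3|4|5|6|7)|^x (18|24|30|36|42|48)"
```

```text
time: 45.65
tool_pos: [0.5811, -0.2525, 0.0535]
tcp_rot: [2.169, 2.271, 0.001]
wrist_force: [0.6, -0.2, -1.5]
width: 0.151
t 45.65 p [ 0.5811 -0.2525  0.0535] psi 2.62 tilt 0.08 q [-0.45  0.35  1.85 -0.    0.94 -0.49] F [ 0.6 -0.2 -1.5] w 0.151
head x max tool 0.0544
0.012 -0.014 0.0117 -0.0049
0.02 -0.0163 0.0146 -0.004
0.028 -0.0167 0.015 -0.0043
0.036 -0.017 0.0148 -0.0032
0.044 -0.0167 0.0145 -0.0037
0.052 -0.0165 0.0142 -0.0035
tray frame: y max 63.4
14 13.6 53.3
24 25.5 41.2
34 17.6 49.0
44 17.5 48.7
54 17.8 48.9
60 17.9 48.6
y 24 x -64.7 [(np.float64(-41.4), np.float64(-19.6)), (np.float64(12.6), np.float64(54.1))] 65.2
y 32 x -64.1 [(np.float64(-41.3), np.float64(-19.5)), (np.float64(13.5), np.float64(53.7))] 65.5
y 40 x -63.9 [(np.float64(-41.2), np.float64(-19.7)), (np.float64(12.4), np.float64(53.8))] 65.7
y 48 x -64.3 [(np.float64(-41.1), np.float64(-19.7)), (np.float64(12.6), np.float64(53.9))] 65.4
y 56 x -64.0 [(np.float64(-41.4), np.float64(-19.8)), (np.float64(12.8), np.float64(53.1))] 65.6
y 64 x -64.1 [(np.float64(-41.1), np.float64(-32.0)), (np.float64(16.2), np.float64(52.9))] 65.2
y 72 x -64.0 [] 65.6
x 18 y -70.9 [(np.float64(-58.6), np.float64(1.2)), (np.float64(15.2), np.float64(61.7))] 88.2
x 24 y -70.9 [(np.float64(-57.6), np.float64(3.1)), (np.float64(15.2), np.float64(67.9))] 88.1
x 30 y 67.9 [] 88.1
x 36 y 67.9 [] 88.1
x 42 y 68.0 [] 88.1
x 48 y -71.1 [(np.float64(-57.3), np.float64(3.0)), (np.float64(15.0), np.float64(68.0))] 87.6
```

```bash
python3 -m inch '[{"dx":0.0018,"dy":0.0011,"dz":0.008,"ax":0,"ay":0,"az":0,"fingers":-1},{"dx":0.0018,"dy":0.0011,"dz":0.015,"ax":0,"ay":0,"az":0,"fingers":-1},{"dx":0.0018,"dy":0.0011,"dz":0.021,"ax":0,"ay":0,"az":0,"fingers":-1},{"dx":0.0018,"dy":0.0011,"dz":0.026,"ax":0,"ay":0,"az":0,"fingers":-1},{"dx":0.0018,"dy":0.0011,"dz":0.031,"ax":0,"ay":0,"az":0,"fingers":-1},{"dx":0.0018,"dy":0.0011,"dz":0.035,"ax":0,"ay":0,"az":0,"fingers":-1},{"dx":0.0018,"dy":0.0011,"dz":0.0365,"ax":0,"ay":0,"az":0,"fingers":-1},{"dx":0.0018,"dy":0.0011,"dz":0.0365,"ax":0,"ay":0,"az":0,"fingers":-1}]'; python3 sp.py
```

```text
time: 46.7
tool_pos: [0.5827, -0.2509, 0.0176]
tcp_rot: [2.168, 2.27, 0.001]
wrist_force: [0.4, 0.8, -1.7]
width: 0.142
t 46.7 p [ 0.5827 -0.2509  0.0176] psi 2.62 tilt 0.16 q [-0.45  0.39  1.86 -0.    0.88 -0.49] F [ 0.4  0.8 -1.7] w 0.142
head x max tool 0.0777
0.012 -0.0249 0.0249 -0.0027
0.02 -0.0249 0.025 -0.0034
0.028 -0.0248 0.0248 -0.0039
0.036 -0.025 0.0249 -0.0023
0.044 -0.025 0.025 -0.0027
0.052 -0.0249 0.025 -0.0019
tray frame: y max 88.2
14 11.3 61.0
24 11.3 61.1
34 11.2 61.2
44 11.2 61.2
54 11.1 61.1
60 11.1 61.0
```

```bash
python3 -m inch '[{"dx":0,"dy":0,"dz":0.0005,"ax":0,"ay":0,"az":0,"fingers":-0.4},{"dx":0,"dy":0,"dz":0.0005,"ax":0,"ay":0,"az":0,"fingers":-0.4},{"dx":0,"dy":0,"dz":0.0005,"ax":0,"ay":0,"az":0,"fingers":0},{"dx":0,"dy":0,"dz":-0.03,"ax":0,"ay":0,"az":0,"fingers":0},{"dx":0,"dy":0,"dz":-0.09,"ax":0,"ay":0,"az":0,"fingers":0},{"dx":-0.06,"dy":-0.02,"dz":-0.14,"ax":0,"ay":0,"az":0,"fingers":0},{"dx":-0.11,"dy":-0.03,"dz":-0.18,"ax":0,"ay":0,"az":0,"fingers":0},{"dx":-0.13,"dy":-0.03,"dz":-0.2,"ax":0,"ay":0,"az":0,"fingers":0},{"dx":-0.13,"dy":-0.03,"dz":-0.2,"ax":0,"ay":0,"az":0,"fingers":0},{"dx":-0.13,"dy":-0.03,"dz":-0.2,"ax":0,"ay":0,"az":0,"fingers":0}]'; python3 - <<'E'
from h import *
rep(); pic,dep,k=snap("w19",True)
xx,yy=np.meshgrid(np.arange(512),np.arange(384)); P,ok=cloud("wrist",np.c_[xx.ravel(),yy.ravel()],dep,k)
a=np.radians(2.7); M=np.array([[np.cos(a),np.sin(a)],[-np.sin(a),np.cos(a)]]); t=(P[:,:2]-[.547,-.263])@M.T*1000
for n,cx in(("spanner",34.3),("scraper",-29.3)):
    print(n)
    for y0 in range(-64,70,8):
        q=P[ok&(abs(t[:,1]-y0)<2)&(abs(t[:,0]-cx)<4)][:,2]; w=t[ok&(abs(t[:,1]-y0)<2)&(abs(t[:,0]-cx)<30)&(P[:,2]>(.0185 if n=="spanner" or y0>-8 else .009))&((pic.reshape(-1,3).max(1)>90)|(n!="spanner"))][:,0]
        print(y0,len(q) and (np.median(q)*1000).round(1), len(w)>0 and (w.min().round(1),w.max().round(1)))
E
```

```text
time: 48.0
tool_pos: [0.5578, -0.3811, 0.2168]
tcp_rot: [2.17, 2.27, 0.002]
wrist_force: [0.9, -0.0, -0.4]
width: 0.502
t 48.0 p [ 0.5578 -0.3811  0.2168] psi 2.6 tilt 0.09 q [-0.64  0.27  1.62  0.    1.25 -0.68] F [ 0.9 -0.  -0.4] w 0.502
spanner
-64 21.1 (np.float64(27.4), np.float64(41.7))
-56 21.8 (np.float64(27.2), np.float64(41.5))
-48 21.8 (np.float64(27.0), np.float64(41.4))
-40 21.4 (np.float64(26.8), np.float64(42.5))
-32 21.4 (np.float64(26.8), np.float64(42.3))
-24 21.6 (np.float64(26.8), np.float64(41.9))
-16 21.9 (np.float64(27.6), np.float64(41.5))
-8 21.9 (np.float64(27.5), np.float64(41.4))
0 21.5 (np.float64(27.3), np.float64(42.4))
8 21.5 (np.float64(27.3), np.float64(42.2))
16 21.8 (np.float64(27.2), np.float64(42.0))
24 21.3 (np.float64(27.1), np.float64(42.7))
32 22.1 (np.float64(19.1), np.float64(50.5))
40 22.0 (np.float64(19.0), np.float64(50.0))
48 6.3 (np.float64(19.0), np.float64(48.8))
56 5.7 (np.float64(19.9), np.float64(49.7))
64 5.2 (np.float64(19.9), np.float64(28.5))
scraper
-64 10.4 (np.float64(-58.9), np.float64(-0.2))
-56 10.7 (np.float64(-59.3), np.float64(-0.2))
-48 10.4 (np.float64(-59.3), np.float64(-0.2))
-40 10.7 (np.float64(-58.8), np.float64(-0.2))
-32 10.7 (np.float64(-59.3), np.float64(-0.1))
-24 10.5 (np.float64(-59.2), np.float64(-0.1))
-16 18.1 (np.float64(-59.2), np.float64(-0.1))
-8 22.9 (np.float64(-58.6), np.float64(-0.0))
0 23.9 (np.float64(-38.7), np.float64(-20.3))
8 23.8 (np.float64(-39.8), np.float64(-20.2))
16 24.0 (np.float64(-39.4), np.float64(-20.1))
24 23.5 (np.float64(-39.0), np.float64(-20.0))
32 23.9 (np.float64(-38.6), np.float64(-19.9))
40 24.0 (np.float64(-38.7), np.float64(-19.7))
48 23.9 (np.float64(-38.4), np.float64(-19.7))
56 24.5 (np.float64(-38.0), np.float64(-20.4))
64 23.4 (np.float64(-37.8), np.float64(-20.5))
```

View pics/w19.png

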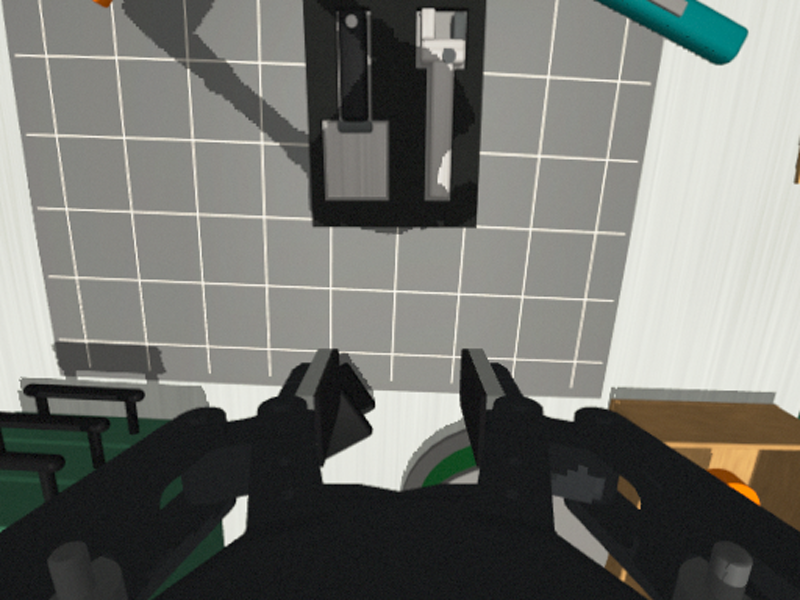

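Both tools are fully down: the spanner's top is at 21.3-22 mm (22 nominal), and the scraper's handle is at 24 mm with its blade at 10.5 mm. Next I'll go to the lever side, check the stack again, and measure the ball.

```bash
python3 - <<'E'
from h import *
go([(.43,.33,.22,-83.2)])
E
```

```text
go (0.43, 0.33, 0.22, -83.2) d [ 0.7155 -0.0946 -0.0035] a [-0.  -0.1 85.8] q6~ 2.11 rows>= 12
```

```bash
python3 -m inch '[{"dx":0.055,"dy":-0.02,"dz":-0.02,"ax":0,"ay":0,"az":7,"fingers":-1},{"dx":0.11,"dy":-0.05,"dz":-0.04,"ax":0,"ay":0,"az":14,"fingers":-1},{"dx":0.165,"dy":-0.08,"dz":-0.04,"ax":0,"ay":0,"az":21,"fingers":-1},{"dx":0.22,"dy":-0.095,"dz":-0.04,"ax":0,"ay":0,"az":28,"fingers":-1},{"dx":0.275,"dy":-0.095,"dz":-0.04,"ax":0,"ay":0,"az":35,"fingers":-1},{"dx":0.33,"dy":-0.095,"dz":-0.04,"ax":0,"ay":0,"az":42,"fingers":-1},{"dx":0.385,"dy":-0.095,"dz":-0.04,"ax":0,"ay":0,"az":49,"fingers":-1},{"dx":0.44,"dy":-0.095,"dz":-0.04,"ax":0,"ay":0,"az":56,"fingers":-1},{"dx":0.495,"dy":-0.095,"dz":-0.04,"ax":0,"ay":0,"az":63,"fingers":-1},{"dx":0.55,"dy":-0.095,"dz":-0.04,"ax":0,"ay":0,"az":70,"fingers":-1},{"dx":0.605,"dy":-0.095,"dz":-0.03,"ax":0,"ay":0,"az":77,"fingers":-1},{"dx":0.66,"dy":-0.095,"dz":-0.02,"ax":0,"ay":0,"az":84,"fingers":-1},{"dx":0.7155,"dy":-0.0946,"dz":-0.004,"ax":0,"ay":0,"az":85.8,"fingers":-1},{"dx":0.7155,"dy":-0.0946,"dz":-0.004,"ax":0,"ay":0,"az":85.8,"fingers":-1},{"dx":0.7155,"dy":-0.0946,"dz":-0.004,"ax":0,"ay":0,"az":85.8,"fingers":-1},{"dx":0.7155,"dy":-0.0946,"dz":-0.004,"ax":0,"ay":0,"az":85.8,"fingers":-1}]'; cat > lev.py <<'E'
from h import *
import sys
rep(); pic,dep,k=snap(sys.argv[1],False); cv2.imwrite(f"pics/{sys.argv[1]}.png",cv2.resize(pic,(800,600)))
xx,yy=np.meshgrid(np.arange(512),np.arange(384)); P,ok=cloud("wrist",np.c_[xx.ravel(),yy.ravel()],dep,k)
for z in (.03,.04,.05):
    h=ok&(abs(P[:,2]-z)<.004)&(np.hypot(*(P[:,:2]-[.554,.222]).T)<.04); print(z,h.sum(),h.sum()>9 and (np.round(cv2.minEnclosingCircle((P[h][:,:2]*1000).astype(np.float32))[0],1),np.percentile(P[h][:,2],[5,50,95]).round(4)))
a=np.radians(6.8); M=np.array([[np.cos(a),np.sin(a)],[-np.sin(a),np.cos(a)]]); r=(P[:,:2]-[.554,.222])@M.T
h=ok&(abs(r[:,1]-.17)<.025)&(abs(r[:,0])<.07)&(P[:,2]>.088)&(P[:,2]<.135); Q=np.c_[r[h],P[h][:,2]]
# sphere fit, radius 13
from scipy.optimize import least_squares
f=least_squares(lambda c:np.linalg.norm(Q-c,axis=1)-.013,Q.mean(0)-[0,0,.006],loss="soft_l1",f_scale=.001); c=f.x
print("ball rig",c.round(4),len(Q),"angle from up",np.degrees(np.arctan2(c[0],c[2]-.034)).round(1),"radius",np.hypot(c[0],c[2]-.034).round(4),"world",(c[:2]@M+[.554,.222]).round(4))
E
python3 lev.py w20; python3 - <<'E'
from h import *
go([(.4396,.3796,.15,-83.2),(.4396,.3796,.092,-83.2)])
E
```

```text
time: 50.05
tool_pos: [0.4296, 0.329, 0.2203]
tcp_rot: [-3.136, -0.187, -0.0]
wrist_force: [-0.4, -0.1, -0.2]
width: -0.001
t 50.05 p [0.4296 0.329  0.2203] psi -83.18 tilt 0.02 q [0.61 0.02 1.9  0.   1.22 2.06] F [-0.4 -0.1 -0.2] w -0.001
0.03 598 (array([552.8, 222.3]), array([0.0279, 0.0298, 0.0317]))
0.04 963 (array([553.1, 221.7]), array([0.0382, 0.0398, 0.0417]))
0.05 765 (array([553.7, 222.6]), array([0.048 , 0.0496, 0.0511]))
ball rig [-0.026   0.1702  0.1095] 712 angle from up -19.0 radius 0.0799 world [0.508  0.3879]
go (0.4396, 0.3796, 0.15, -83.2) d [ 0.0155 -0.0491  0.0707] a [-0. -0. -0.] q6~ 2.16 rows>= 2
go (0.4396, 0.3796, 0.092, -83.2) d [ 0.0155 -0.049   0.1287] a [-0. -0. -0.] q6~ 2.16 rows>= 3
```

```bash
python3 -m inch '[{"dx":0.0155,"dy":-0.05,"dz":0.06,"ax":0,"ay":0,"az":0,"fingers":-1},{"dx":0.0155,"dy":-0.05,"dz":0.1,"ax":0,"ay":0,"az":0,"fingers":-1},{"dx":0.0155,"dy":-0.05,"dz":0.128,"ax":0,"ay":0,"az":0,"fingers":-1},{"dx":0.0155,"dy":-0.05,"dz":0.128,"ax":0,"ay":0,"az":0,"fingers":-1},{"dx":0.0155,"dy":-0.05,"dz":0.128,"ax":0,"ay":0,"az":0,"fingers":-1}]'; python3 - <<'E'
from h import *
rep(); pic,dep=bot.read_camera("top"); k=cal("top"); cv2.imwrite("pics/top1.png",cv2.resize(pic[140:280,80:400],(800,350)))
for t,z,e in (("spanner",.022,(.5813,-.2618)),("scraper",.018,(.5177,-.2643))):
    for m in bot.masks_of("top",t)[:3]:
        ys,xs=np.where(m["region"]); c=onplane("top",np.c_[xs,ys],z,k).mean(0); print(t,round(m["p"],2),c.round(3),"expected",e)
p,Rm,s=pose(); a=np.radians(6.8); M=np.array([[np.cos(a),np.sin(a)],[-np.sin(a),np.cos(a)]]); print("tcp rig",M@(p[:2]-[.554,.222]))
E
```

```text
time: 50.72
tool_pos: [0.4408, 0.3806, 0.0945]
tcp_rot: [-3.134, -0.184, -0.004]
wrist_force: [-0.3, 1.2, 0.5]
width: -0.001
t 50.73 p [0.4408 0.3806 0.0945] psi -83.28 tilt 0.2 q [0.67 0.21 1.94 0.   0.99 2.12] F [-0.3  1.2  0.5] w -0.001
spanner 0.86 [ 0.58  -0.255  0.022] expected (0.5813, -0.2618)
spanner 0.69 [ 0.365 -0.14   0.022] expected (0.5813, -0.2618)
scraper 0.7 [ 0.517 -0.278  0.018] expected (0.5177, -0.2643)
scraper 0.25 [0.537 0.218 0.018] expected (0.5177, -0.2643)
tcp rig [-0.09329994  0.17153692]
```

```bash
python3 -m inch '[{"dx":0.03,"dy":0.001,"dz":0.002,"ax":0,"ay":0,"az":0,"fingers":-1},{"dx":0.045,"dy":0.001,"dz":0.002,"ax":0,"ay":0,"az":0,"fingers":-1},{"dx":0.057,"dy":0.001,"dz":0.002,"ax":0,"ay":0,"az":0,"fingers":-1},{"dx":0.069,"dy":0.001,"dz":0.002,"ax":0,"ay":0,"az":0,"fingers":-1},{"dx":0.081,"dy":0.001,"dz":0.002,"ax":0,"ay":0,"az":0,"fingers":-1},{"dx":0.091,"dy":0.001,"dz":0.002,"ax":0,"ay":0,"az":0,"fingers":-1},{"dx":0.1,"dy":0.001,"dz":0.002,"ax":0,"ay":0,"az":0,"fingers":-1},{"dx":0.105,"dy":0.001,"dz":0.002,"ax":0,"ay":0,"az":0,"fingers":-1},{"dx":0.105,"dy":0.001,"dz":0.002,"ax":0,"ay":0,"az":0,"fingers":-1}]'; python3 lev.py w21 | tail -1
```

```text
time: 52.0
tool_pos: [0.546, 0.3927, 0.0936]
tcp_rot: [-3.133, -0.184, -0.007]
wrist_force: [0.7, 0.2, 0.1]
width: -0.001
ball rig [0.0286 0.1698 0.12  ] 3814 angle from up 18.4 radius 0.0906 world [0.5623 0.394 ]
```

```bash
python3 -m inch '[{"dx":0.002,"dy":0,"dz":0,"ax":0,"ay":0,"az":0,"fingers":-1},{"dx":0.004,"dy":0,"dz":0,"ax":0,"ay":0,"az":0,"fingers":-1},{"dx":0.005,"dy":0,"dz":0,"ax":0,"ay":0,"az":0,"fingers":-1},{"dx":0.005,"dy":0,"dz":0,"ax":0,"ay":0,"az":0,"fingers":-1}]';python3 -m inch '[{"dx":0.001,"dy":0,"dz":0,"ax":0,"ay":0,"az":0,"fingers":-1},{"dx":0.002,"dy":0,"dz":0,"ax":0,"ay":0,"az":0,"fingers":-1},{"dx":0.002,"dy":0,"dz":0,"ax":0,"ay":0,"az":0,"fingers":-1}]'
```

```text
time: 52.55
tool_pos: [0.549, 0.3931, 0.0935]
tcp_rot: [-3.134, -0.185, -0.002]
wrist_force: [-5.4, -1.1, 1.6]
width: 0.004
time: 52.92
tool_pos: [0.5491, 0.3931, 0.0935]
tcp_rot: [-3.134, -0.185, 0.004]
wrist_force: [-8.7, -1.2, 4.0]
width: 0.001
```

The lever is at its stop: the force rises while the tool stays where the geometry puts the end of the swing. Back off, clear, and verify.

```bash
python3 -m inch '[{"dx":0.002,"dy":0,"dz":0,"ax":0,"ay":0,"az":0,"fingers":-1},{"dx":-0.03,"dy":0,"dz":0,"ax":0,"ay":0,"az":0,"fingers":-1},{"dx":-0.08,"dy":0,"dz":-0.02,"ax":0,"ay":0,"az":0,"fingers":-1},{"dx":-0.115,"dy":0.03,"dz":-0.07,"ax":0,"ay":0,"az":0,"fingers":-1},{"dx":-0.115,"dy":0.05,"dz":-0.125,"ax":0,"ay":0,"az":0,"fingers":-1},{"dx":-0.115,"dy":0.05,"dz":-0.125,"ax":0,"ay":0,"az":0,"fingers":-1},{"dx":-0.115,"dy":0.05,"dz":-0.125,"ax":0,"ay":0,"az":0,"fingers":-1}]'; python3 lev.py w22; python3 - <<'E'
from h import *
pic,dep=bot.read_camera("top"); a=cv2.imread("pics/w22.png"); b=cv2.resize(pic[140:280,80:400],(800,350)); a=cv2.resize(a[:330],(606,250)); o=np.zeros((600,800,3),np.uint8); o[:250,:606]=a; o[250:]=b; cv2.imwrite("pics/final.png",o)
E
```

```text
time: 53.8
tool_pos: [0.4421, 0.33, 0.2196]
tcp_rot: [-3.133, -0.184, 0.0]
wrist_force: [-0.4, 0.1, 0.2]
width: -0.005
t 53.8 p [0.4421 0.33   0.2196] psi -83.28 tilt 0.17 q [0.59 0.04 1.88 0.   1.22 2.05] F [-0.4  0.1  0.2] w -0.005
0.03 567 (array([552.9, 222.2]), array([0.0283, 0.0298, 0.0318]))
0.04 927 (array([553.6, 221.3]), array([0.0384, 0.0398, 0.0412]))
0.05 758 (array([554. , 222.7]), array([0.0481, 0.0497, 0.051 ]))
ball rig [0.0372 0.1701 0.1038] 920 angle from up 28.1 radius 0.0791 world [0.5708 0.3953]
```

View pics/final.png

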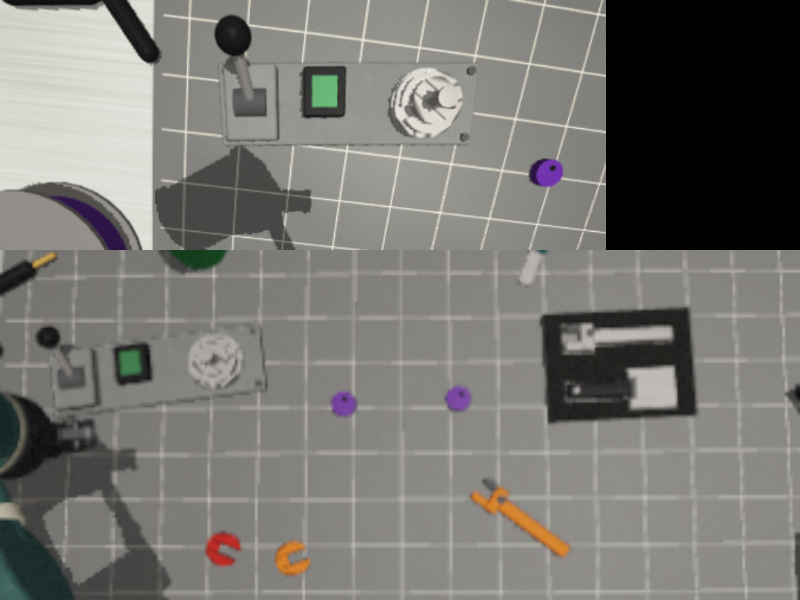

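The lever is over (28.1° of about 28.6°, stop felt), the stack and both tools are in place, and the bystanders and look-alikes in this view are where they were.

```bash
python3 -c "
from workcell import bot
print(bot.finish_job())"
```

```text
the job is handed in; nothing more can be done
None
```

The load test is set up and handed in after about 54 s of robot time, with no verdict reported. My last checks all passed.

- **Weights:** Three were on the bench (64, 56 and 40; no 48). They lie flat on the stem with the largest at the bottom. Their tops are at 30, 40 and 50 mm above the bench, all centred within about 1.5 mm. The slots were set at 0°, 120° and 240°.
- **Tools:** The spanner and scraper are fully down in their own cutouts. The spanner's top is at about 22 mm and the scraper's handle at about 24 mm, both as expected. The spanner had to be turned on the bench and regrasped first, because the last joint could not reach its seating angle from the first grip.
- **Lever:** Pushed over last, until it met its stop with about 9 N. The camera then read 28.1° against about 28.6° for fully over, which is within measuring error.
- **Everything else:** The pucks, the look-alike weights and the orange spanner show no visible shift in the last top view. I did not check the tape, shell, tube, cutter and cradle one by one, but the arm did not work against them.
- **Disagreements:** The scraper network missed the scraper in one wrist picture, so I located it by depth instead. The ball reading taken while the finger was still touching it was unreliable, and I measured it again after backing off.

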